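# Padlocks to their job trays

### The job

The keys for four safety padlocks have been cut: put each padlock into the job tray whose key has the tag of the padlock's own colour, lying flat on the floor of the empty black bay beside the key. Set them down without dropping them, and leave the brass lock cylinder and the dish of pins where they are.

Things in the scene. Friction and masses are not known exactly. Their poses are not given: they have to be found in the camera images.
- padlock_red: Loose red safety padlock lying flat, 76 mm long overall: red body 38 mm wide (y), 20 mm thick (z), from x = -38 to +7 mm, and a steel U shackle 29 mm wide at its +x end; both faces alike, with a small white label. Origin: middle of overall length, width and thickness, 10 mm above what it lies on. Grip the flat -y and +y sides of the body, around x = -18 mm. About 0.1 kg.
- padlock_blue: Loose blue safety padlock lying flat, 76 mm long overall: blue body 38 mm wide (y), 20 mm thick (z), from x = -38 to +7 mm, and a steel U shackle 29 mm wide at its +x end; both faces alike, with a small white label. Origin: middle of overall length, width and thickness, 10 mm above what it lies on. Grip the flat -y and +y sides of the body, around x = -18 mm. About 0.1 kg.
- padlock_yellow: Loose yellow safety padlock lying flat, 76 mm long overall: yellow body 38 mm wide (y), 20 mm thick (z), from x = -38 to +7 mm, and a steel U shackle 29 mm wide at its +x end; both faces alike, with a small white label. Origin: middle of overall length, width and thickness, 10 mm above what it lies on. Grip the flat -y and +y sides of the body, around x = -18 mm. About 0.1 kg.
- padlock_green: Loose green safety padlock lying flat, 76 mm long overall: green body 38 mm wide (y), 20 mm thick (z), from x = -38 to +7 mm, and a steel U shackle 29 mm wide at its +x end; both faces alike, with a small white label. Origin: middle of overall length, width and thickness, 10 mm above what it lies on. Grip the flat -y and +y sides of the body, around x = -18 mm. About 0.1 kg.
- tray_red_bay (a point): Fixed grey tray 104 x 102 mm, walls 8 mm above the bench, 2.5 mm thick. One compartment holds the key with a red tag (38 x 26 mm) and red head; the other is the empty bay with black floor, 99 mm long (x), 58 mm wide (y). This point: centre of the bay's floor, 3 mm above the bench; x along the bay, y towards the key, z up; tray centre at y = +19.5 mm.
- tray_blue_bay (a point): Fixed grey tray 104 x 102 mm, walls 8 mm above the bench, 2.5 mm thick. One compartment holds the key with a blue tag (38 x 26 mm) and blue head; the other is the empty bay with black floor, 99 mm long (x), 58 mm wide (y). This point: centre of the bay's floor, 3 mm above the bench; x along the bay, y towards the key, z up; tray centre at y = +19.5 mm.
- tray_yellow_bay (a point): Fixed grey tray 104 x 102 mm, walls 8 mm above the bench, 2.5 mm thick. One compartment holds the key with a yellow tag (38 x 26 mm) and yellow head; the other is the empty bay with black floor, 99 mm long (x), 58 mm wide (y). This point: centre of the bay's floor, 3 mm above the bench; x along the bay, y towards the key, z up; tray centre at y = +19.5 mm.
- tray_green_bay (a point): Fixed grey tray 104 x 102 mm, walls 8 mm above the bench, 2.5 mm thick. One compartment holds the key with a green tag (38 x 26 mm) and green head; the other is the empty bay with black floor, 99 mm long (x), 58 mm wide (y). This point: centre of the bay's floor, 3 mm above the bench; x along the bay, y towards the key, z up; tray centre at y = +19.5 mm.
- euro_cylinder: Brass lock cylinder lying loose on its side, 64 mm long (x), 38 mm wide, 17 mm high; origin at the middle of its underside. Work in progress among the padlocks and trays: leave it where it is.
- pin_dish: Small round steel dish of lock pins, loose, 72 mm across and 14 mm high; origin at the centre of its underside. Leave it where it is.

How it is judged (in metres and radians):
At the end, for the whole second after the job is handed in: Each padlock lies flat (within 0.1 rad) on the floor of the bay of the tray with the same-coloured key tag, its centre within 15 mm along and 14 mm across of the bay's centre and 6 to 14 mm above the bay's floor, at rest and released. Shackle to either end, either face up (x of padlock_red in the frame of tray_red_bay between -0.015 and 0.015 m and y of padlock_red in the frame of tray_red_bay between -0.014 and 0.014 m and z of padlock_red in the frame of tray_red_bay between 0.006 and 0.014 m and angle between the z axis of padlock_red and the z axis of tray_red_bay, either way round below 0.1 rad and linear speed of each of padlock_red, padlock_blue, padlock_yellow, padlock_green below 0.01 m/s and angular speed of each of padlock_red, padlock_blue, padlock_yellow, padlock_green below 0.1 rad/s and x of padlock_blue in the frame of tray_blue_bay between -0.015 and 0.015 m and y of padlock_blue in the frame of tray_blue_bay between -0.014 and 0.014 m and z of padlock_blue in the frame of tray_blue_bay between 0.006 and 0.014 m and angle between the z axis of padlock_blue and the z axis of tray_blue_bay, either way round below 0.1 rad and x of padlock_yellow in the frame of tray_yellow_bay between -0.015 and 0.015 m and y of padlock_yellow in the frame of tray_yellow_bay between -0.014 and 0.014 m and z of padlock_yellow in the frame of tray_yellow_bay between 0.006 and 0.014 m and angle between the z axis of padlock_yellow and the z axis of tray_yellow_bay, either way round below 0.1 rad and x of padlock_green in the frame of tray_green_bay between -0.015 and 0.015 m and y of padlock_green in the frame of tray_green_bay between -0.014 and 0.014 m and z of padlock_green in the frame of tray_green_bay between 0.006 and 0.014 m and angle between the z axis of padlock_green and the z axis of tray_green_bay, either way round below 0.1 rad); the robot touches nothing.
It fails at once if the brass lock cylinder is shifted by more than 15 mm (distance of euro_cylinder from where it was at the start of the episode above 0.015 m).
It fails at once if the dish of pins is shifted by more than 15 mm (distance of pin_dish from where it was at the start of the episode above 0.015 m).
It fails at once if a padlock is dropped: it falls out of the gripper faster than 0.7 m/s (a fall of some 25 mm) ((linear speed of padlock_red above 0.7 m/s and contact force between the fingers and padlock_red below 0.05 N) or (linear speed of padlock_blue above 0.7 m/s and contact force between the fingers and padlock_blue below 0.05 N) or (linear speed of padlock_yellow above 0.7 m/s and contact force between the fingers and padlock_yellow below 0.05 N) or (linear speed of padlock_green above 0.7 m/s and contact force between the fingers and padlock_green below 0.05 N)).
It also fails if it takes over 106 s, if anything falls off the work surface, if the arm or the gripper's body presses on something with over 40 N, if the wrist force passes 120 N, or if a joint passes its speed limit or range.

### The arm

A 6-joint arm with a two-finger parallel gripper is mounted at the origin on the work surface. World frame = base frame: x ahead of the robot, y to its left, z up, the work surface at z = 0. Lengths are in mm, angles in rad, forces in N, time in s.
With the tool pointing down it reaches from about 350 to 875 mm from the base axis. Payload 4.2 kg.
Tool frame: the origin (TCP) lies on the centre line of the jaws, within the pads' length; the fingertips stand 14 mm ahead of it and the grasp point (between the pads) lies 5 mm behind it; x points along the fingers, z is the direction in which the jaws open and shut, and the axes are right-handed (so a half turn about x gives the same grasp; the last joint's range is limited). The gripper opens to 87 mm and grips with 3 to 60 N. Pads are 19 mm wide; open, the fingers measure 117 mm over their backs; the gripper's body (75 mm by 190 mm) begins 51 mm behind the grasp point.
Start: joints at [1.523, 0.385, 0.008, 0, -1.194, -0.259], TCP at [188.724, 595.804, 236.55] pointing down, gripper open.
Joint ranges: [-3.14, 3.14], [-1.21, 2.06], [-1.07, 1.41], [-3.16, 2.05], [-2.99, -0.16], [-3.1, 3.1]. Speed limits (rad/s): [2.79, 2.79, 3.14, 3.14, 3.14, 3.14].

### API

Orientations are given as [roll, pitch, yaw] about the fixed x, y, z axes, in that order (R = Rz(yaw) Ry(pitch) Rx(roll)).
In Python, from rig import bot, viewer, sign_off gives the robot as it stands.
- The arm moves only by the shell command python3 -m creep 'ROWS' [FORCE]. ROWS is JSON, a list that holds one entry, the list of rows, each a list of 5 numbers: the closure in counts, from 0 (fully open) to 255 (shut), then the shift along the tool's x, y, z in mm, then the turn about the tool's x in degrees. In form: [[[hand, tx, ty, tz, turn], ...]]. A call has 1 to 5 rows; each row shifts and turns the commanded pose from where the row before left it, along the tool's axes as they then stand; what a row does not reach is not made up. A row lasts 1/12 s, in which the tool goes at most 41.7 mm and 7.16 degrees, less where a joint would pass 70% of its speed; a pose out of reach is approached as far as the arm can. A call is refused whole if a number of a shift passes 41.7 or a number of a turn 7.16, either way. A call with a gripper value outside its range is refused whole. The fingers move at their own pace and stop on an object; FORCE is the grip in N (left out, the last holds). Time passes only in rows, so rows that do not move let the fingers close. It gives the time, the measured TCP pose, the force and the opening at its end, in the units of the state.
- bot.observe(): the state, without advancing time (a new reading comes with each control period).
- viewer.snapshot(name): name is "side" or "top" or "wrist"; returns a dict with "pixels" (480x640x3 uint8, red, green, blue), "depth" (480x640 float32, mm along the optical axis (not along the pixel's ray), 0 where there is no reading), "fx", "fy", "cx", "cy" (pixels), "rvec" (rotation vector, rad) and "tvec" (3), from world to camera coordinates, as OpenCV has them. Camera axes: x right, y down, z forward; pixel columns grow to the right and rows downward; lengths in mm; the calibration is good to about 2 mm. A picture is of the moment at which its call begins.
- sign_off(): hands the job in, once; it reports no verdict.
The state is a dict: "time_s": time; "joint_pos": joint angles; "qvel": joint speeds; "tau": joint torques, N m; "ee_pos": TCP position; "tcp_rot": TCP orientation; "contact_force": force on the tool from outside, world axes, zero at the start; "ft_torque": the same for the moment, N m; "opening": finger opening in mm.
Only numpy, scipy, OpenCV 4.12 (cv2) and the standard library are available. Lean on these libraries where they do the work, as an engineer would, in place of code of your own. Each camera call takes 0.05 s, during which the arm holds its last target.

## Working session

There is one attempt and no reset: what is moved stays moved. The work goes in short steps, Python scripts to look and compute and a shell command to move; the robot and the scene stay as the last step left them, time stands still between calls to the robot, and variables do not carry over. Pictures are saved under pics/ and viewed, and the job is handed in when it is done.

```bash
ls; mkdir -p pics
python3 - <<'E'
from rig import bot, viewer
import cv2,pickle
print(bot.observe())
for n in ["top","side","wrist"]:
    s=viewer.snapshot(n); pickle.dump(s,open(f"{n}0.pkl","wb"))
    cv2.imwrite(f"pics/{n}0.png",s["pixels"][:,:,::-1])
    print(n,s["fx"],s["fy"],s["cx"],s["cy"],s["rvec"],s["tvec"])
E
```

```text
pics
{'time_s': 0.0, 'joint_pos': array([ 1.52259235e+00,  3.85538684e-01,  6.60506668e-03, -5.19722861e-04,
       -1.19399404e+00, -2.58604405e-01]), 'qvel': array([ 2.21165394e-05, -7.52395974e-04,  3.07353699e-05, -2.64240360e-03,
        1.21041845e-04, -4.19589657e-04]), 'tau': array([ 1.96219848e-04, -3.90663779e+01,  1.87402368e+01,  4.21963871e+00,
        1.10471938e-02, -1.91434988e-04]), 'ee_pos': array([188.56066623, 595.26426819, 235.45916196]), 'tcp_rot': array([ 0.03581916,  1.56861094, -1.84197729]), 'contact_force': array([-0.69495556,  0.43928711,  0.16137129]), 'ft_torque': array([-0.01398868, -0.05161833, -0.02004216]), 'opening': 87.22416861551683}
top 555.6261537760078 555.6261537760078 322.9062547456499 236.99913782703064 [ 2.19752426 -2.18469845  0.02245968] [  17.39569121  520.57586628 1221.20945171]
side 439.1661473996991 439.1661473996991 320.52887442448423 239.49867030973232 [ 0.0063524  -2.87571499  1.24003071] [ 511.21082535   35.03409283 1077.65431402]
wrist 426.90973449923206 426.90973449923206 320.5392140445511 235.66609929676085 [-1.74987841  2.39323929  0.32297273] [624.54496078 -31.17694028 389.92977025]
```

View pics/top0.png

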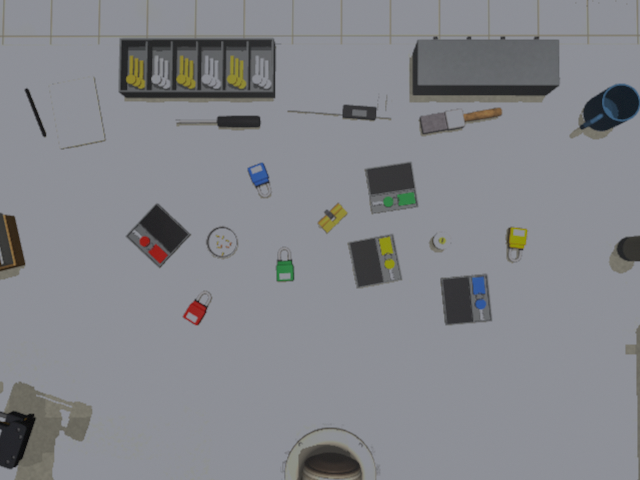

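View pics/side0.png

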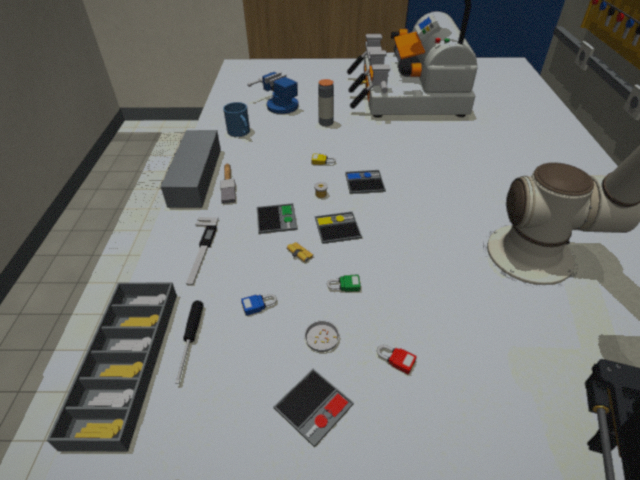

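View pics/wrist0.png

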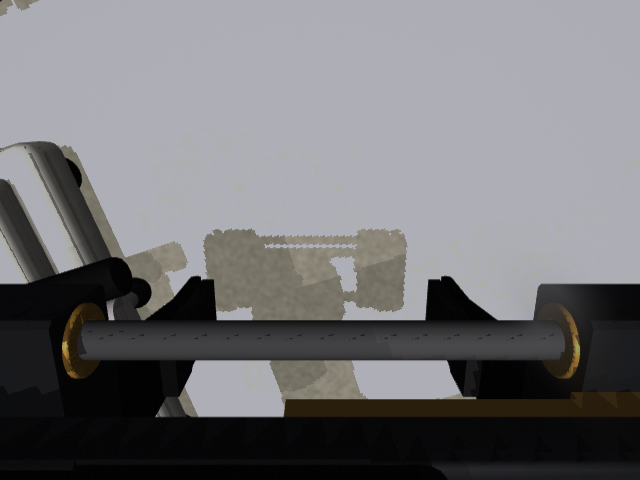

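The top view shows all items. Red padlock is near (197,310), blue (260,178), green (285,266) and yellow (517,240). Red tray is at (158,235), green tray (391,188), yellow tray (375,261) and blue tray (466,299). The cylinder is at (332,218) and the dish at (222,242). I'll enlarge these next.

```bash
python3 - <<'E'
import cv2,pickle
s=pickle.load(open("top0.pkl","rb"));im=s["pixels"][:,:,::-1]
for n,(a,b,c,d) in dict(L=(120,320,150,330),R=(340,540,150,330)).items():
    cv2.imwrite(f"pics/crop{n}.png",cv2.resize(im[c:d,a:b],None,fx=4,fy=3.3333 if 0 else 3.3,interpolation=cv2.INTER_CUBIC) if 0 else cv2.resize(im[c:c+150,a:b],(800,600),interpolation=cv2.INTER_CUBIC))
s=pickle.load(open("side0.pkl","rb"));im=s["pixels"][:,:,::-1]
cv2.imwrite("pics/cropS.png",cv2.resize(im[140:290,230:430],(800,600),interpolation=cv2.INTER_CUBIC))
cv2.imwrite("pics/cropS2.png",cv2.resize(im[290:440,230:430],(800,600),interpolation=cv2.INTER_CUBIC))
E
cat > h.py <<'E'
import numpy as np,cv2,pickle
def cam(s):
    K=np.array([[s["fx"],0,s["cx"]],[0,s["fy"],s["cy"]],[0,0,1]]);R,_=cv2.Rodrigues(np.array(s["rvec"]));t=np.array(s["tvec"]).reshape(3,1);return K,R,t
def unproj(s,uv,d):
    K,R,t=cam(s);uv=np.atleast_2d(uv).astype(float)
    r=np.linalg.inv(K)@np.c_[uv,np.ones(len(uv))].T
    return (R.T@(r*np.asarray(d)-t)).T
def onplane(s,uv,z):
    K,R,t=cam(s);uv=np.atleast_2d(uv).astype(float)
    r=R.T@np.linalg.inv(K)@np.c_[uv,np.ones(len(uv))].T;C=-R.T@t
    return (C+r*((z-C[2])/r[2])).T
def proj(s,P):
    K,R,t=cam(s);p=K@(R@np.atleast_2d(P).T+t);return (p[:2]/p[2]).T
E
python3 - <<'E'
from h import *
s=pickle.load(open("top0.pkl","rb"));v=pickle.load(open("side0.pkl","rb"))
def masks(s):
    hsv=cv2.cvtColor(s["pixels"],cv2.COLOR_RGB2HSV);H,S,V=cv2.split(hsv)
    return dict(red=((H<8)|(H>172))&(S>150)&(V>80),yellow=(H>24)&(H<34)&(S>150)&(V>80),green=(H>50)&(H<85)&(S>120)&(V>60),blue=(H>105)&(H<125)&(S>130)&(V>80))
for nm,s in (("top",s),("side",v)):
    for c,m in masks(s).items():
        n,l,st,ce=cv2.connectedComponentsWithStats(m.astype(np.uint8))
        for i in range(1,n):
            if st[i,4]<25: continue
            vv,uu=np.nonzero(l==i);P=unproj(s,np.c_[uu,vv],s["depth"][vv,uu])
            if abs(P[:,2].mean())>40 : continue
            w=cv2.minAreaRect(P[:,:2].astype(np.float32))
            print(nm,c,st[i],ce[i].round(1),P.mean(0).round(1),"rect",np.round(w[0],1),np.round(w[1],1),round(w[2],1))
E
```

```text
top red [140 237  10   9  76] [144.4 240.9] [509.7 420.2   6.3] rect [509.6 420.3] [18.1 20.7] 1.1
top red [149 245  18  18 179] [157.8 253.4] [482.  389.9   5.3] rect [482.4 390.1] [35.4 25.2] 46.2
top red [184 301  22  24 239] [196.2 310.7] [356.2 298.3  18.3] rect [352.6 301.5] [35.  45.5] 58.3
top yellow [126  56  18  32 311] [135.5  73.8] [883.3 442.   22.1] rect [681.8 240.9] [644.9  55.3] 44.4
top yellow [176  57  19  31 292] [185.9  74.4] [880.4 327.4  26.4] rect [685.3 183.6] [568.2  52.7] 35.9
top yellow [228  57  17  31 249] [236.4  75. ] [878.6 214.5  27.6] rect [690.3 124.4] [507.1  46.2] 25.2
top yellow [332 205   9   9  26] [335.6 209.2] [582.   -7.3  15.9] rect [582.7  -7.6] [ 6.3 21.7] 39.0
top yellow [323 209  23  22 140] [334.4 219.9] [558.6  -4.9  10.1] rect [559.1  -4.6] [12.9 58.4] 45.3
top yellow [509 228  18  21 224] [517.2 239.4] [ 516.9 -403.1   23.5] rect [ 507.6 -214.9] [ 45.3 425.1] 3.9
top yellow [379 237  14  18 170] [385.5 245.2] [ 503.2 -118.6    4.6] rect [ 502.8 -118.5] [35.3 24.1] 11.8
top yellow [385 259   9  10  70] [389.1 263.5] [ 462.6 -126.5  
[... 1545 characters left out ...]
 209.5] [ 605.9 -163.9    6.3] rect [ 606.3 -165.1] [24.2 41.1] 10.5
side green [284 217   8   5  33] [287.5 218.9] [ 599.8 -122.8    7.8] rect [ 599.9 -122.3] [18.7 19.4] 5.2
side green [340 276  20  13 166] [347.5 282.6] [449.6 110.6  19.3] rect [445.6 106.6] [41.8 35.6] 3.9
side blue [268 100  18  10  83] [274.5 105.9] [ 686.2 -746.3   19.5] rect [ 691.3 -750.4] [33.6 98.4] 41.6
side blue [348 173  13   6  67] [353.5 175.5] [ 415.2 -323.4    6.1] rect [ 413.7 -323.4] [32.2 38. ] 76.8
side blue [364 172   7   6  31] [366.9 174.4] [ 374.7 -327.8    6.9] rect [ 374.1 -331.7] [30.6 18.2] 84.9
side blue [242 295  22  17 194] [254.2 302.7] [650.5 177.3  30.8] rect [571. 452.] [ 43.3 637.7] 16.8
```

View pics/cropL.png

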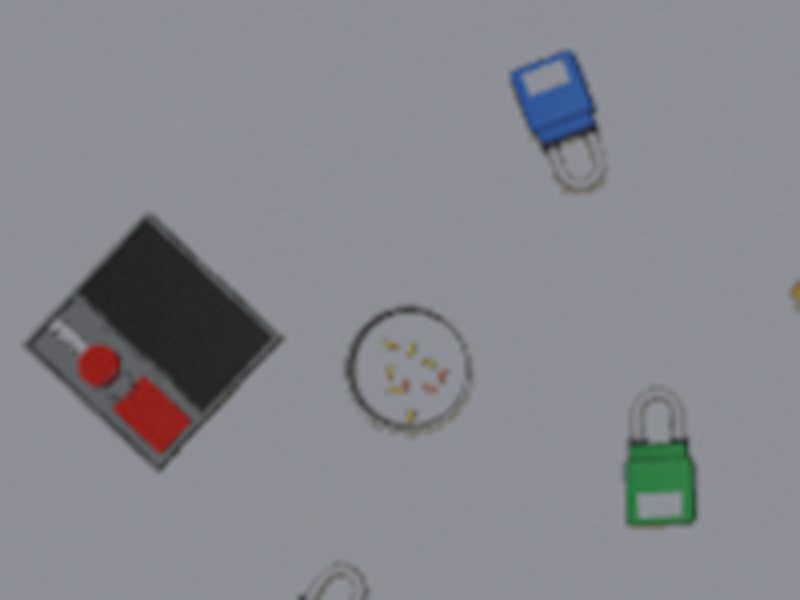

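View pics/cropR.png

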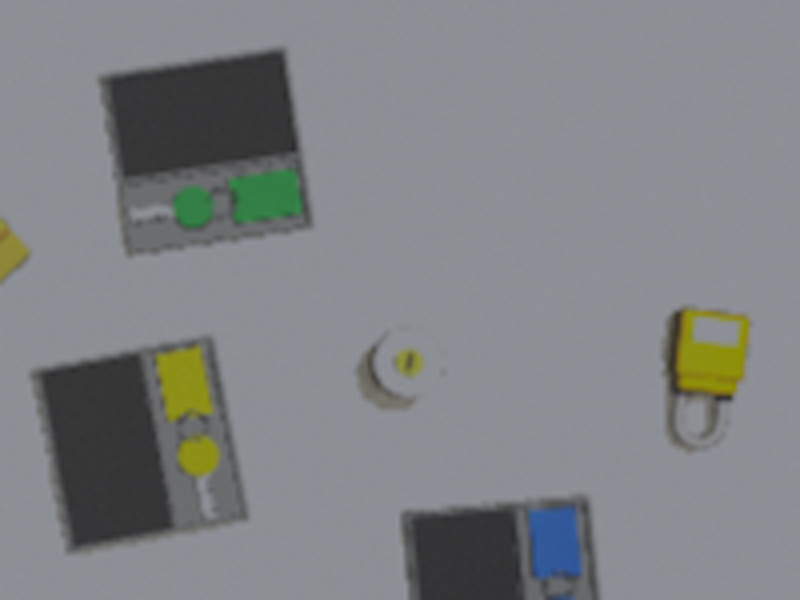

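View pics/cropS.png

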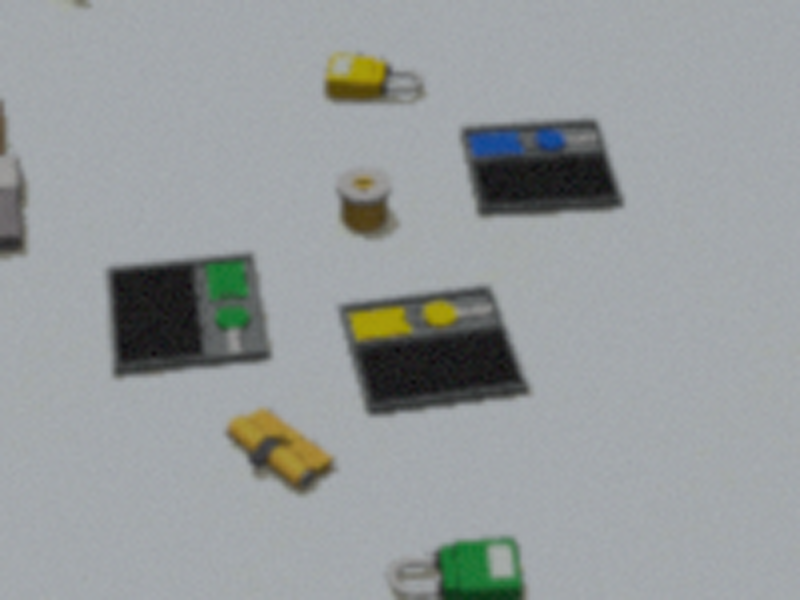

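```bash
cat > fit.py <<'E'
from h import *
from scipy.optimize import minimize
def masks(s):
    hsv=cv2.cvtColor(s["pixels"],cv2.COLOR_RGB2HSV);H,S,V=cv2.split(hsv)
    return dict(red=((H<8)|(H>172))&(S>130)&(V>50),yellow=(H>22)&(H<35)&(S>140)&(V>60),green=(H>50)&(H<85)&(S>110)&(V>40),blue=(H>105)&(H<125)&(S>120)&(V>50))
def hullof(m,uv,gap=1):
    m=m.astype(np.uint8)
    if gap>1: m=cv2.morphologyEx(m,cv2.MORPH_CLOSE,np.ones((gap,gap),np.uint8))
    n,l,st,ce=cv2.connectedComponentsWithStats(m)
    d=[np.hypot(*(ce[i]-uv)) if st[i,4]>20 else 1e9 for i in range(1,n)]
    i=1+int(np.argmin(d))
    vv,uu=np.nonzero(l==i); c=np.r_[np.c_[uu-.5,vv-.5],np.c_[uu+.5,vv-.5],np.c_[uu-.5,vv+.5],np.c_[uu+.5,vv+.5]]
    return cv2.convexHull(c.astype(np.float32))
def iou(a,b):
    try: ar,_=cv2.intersectConvexConvex(a,b)
    except cv2.error: return 0
    A,B=cv2.contourArea(a),cv2.contourArea(b); return ar/(A+B-ar+1e-9)
def pts(p,bx,z):
    x,y,a=p;c,s_=np.cos(a),np.sin(a)
    q=np.array([[X,Y] for X in bx[:2] for Y in bx[2:]])
    w=np.c_[x+c*q[:,0]-s_*q[:,1],y+s_*q[:,0]+c*q[:,1]]
    return np.r_[np.c_[w,np.full(4,z[0])],np.c_[w,np.full(4,z[1])]]
def fit(views,p0,bx,z,zfree=False):
    def cost(q):
        z_=(np.array(z)+q[3]) if zfree else z
        return sum(1-iou(cv2.convexHull(proj(s,pts(q[:3],bx,z_)).astype(np.float32)),h) for s,h in views)
    p0=list(p0)+([0.] if zfree else [])
    best=None
    for da in (-.15,0,.15):
        q0=np.array(p0);q0[2]+=da
        n=len(q0);sx=np.vstack([q0]+[q0+np.eye(n)[i]*([8,8,.15,6][i]) for i in range(n)])
        r=minimize(cost,q0,method="Nelder-Mead",options=dict(initial_simplex=sx,maxiter=2000,xatol=.01,fatol=1e-6))
        if best is None or r.fun<best.fun: best=r
    return best.x,best.fun
E
cat > run1.py <<'E'
from fit import *
T=pickle.load(open("top0.pkl","rb"));S=pickle.load(open("side0.pkl","rb"))
mt,ms=masks(T),masks(S)
# colour: top uv of body, label-end -> shackle px in top
L=dict(red=((196,311),(205,298)),blue=((259,175),(265,191)),yellow=((517,239),(515,255)),green=((285,270),(285,253)))
for c,(b,k) in L.items():
    B,Kk=onplane(T,[b,k],10); a=np.arctan2(*(Kk-B)[1::-1]);p0=[*(B[:2]+15.5*np.array([np.cos(a),np.sin(a)])),a]
    su=proj(S,B)[0]
    ht,hs=hullof(mt[c],b,3),hullof(ms[c],su,3)
    bx=(-38,7,-19,19)
    for nm,v in (("top",[(T,ht)]),("side",[(S,hs)]),("both",[(T,ht),(S,hs)])):
        x,f=fit(v,p0,bx,(0,20));print(c,nm,np.round(x,2),round(f,3))
    x,f=fit([(T,ht),(S,hs)],p0,bx,(0,20),True);print(c,"zfree",np.round(x,2),round(f,3))
D=dict(red=((165,228),(157.8,253.4),(144.4,240.9)),yellow=((367,264),(385.5,245.2),(389.1,263.5)),green=((391,181),(406.1,198.6),(387.8,201.4)),blue=((459,301),(478.2,285.2),(480.3,303.8)))
for c,(b,t,h) in D.items():
    B,t_,h_=onplane(T,[b,t,h],4)
    a=np.arctan2(*(h_-t_)[1::-1])
    y=np.array([-np.sin(a),np.cos(a)])
    if y@(t_-B)[:2]<0: a+=np.pi
    a=(a+np.pi)%(2*np.pi)-np.pi
    p0=[*B[:2],a];out=[]
    su=proj(S,B)[0];hv=[]
    for s,u in ((T,b),(S,su)):
        V=s["pixels"].max(2); hv.append((s,hullof(V<75,u)))
    bx=(-49.5,49.5,-29,29)
    for nm,v in (("top",hv[:1]),("side",hv[1:]),("both",hv)):
        x,f=fit(v,p0,bx,(3,3));print("tray",c,nm,np.round(x,2),round(f,3),"a0",round(a,3))
    x,f=fit(hv,p0,bx,(3,3),True);print("tray",c,"zfree",np.round(x,2),round(f,3))
E
python3 run1.py
```

```text
red top [365.52 294.07  -0.56] 0.092
red side [363.08 291.    -0.53] 0.123
red both [365.15 294.64  -0.53] 0.231
red zfree [365.23 294.73  -0.53   0.81] 0.225
blue top [644.79 159.24  -2.75] 0.109
blue side [643.44 156.98  -2.8 ] 0.142
blue both [644.22 159.33  -2.77] 0.293
blue zfree [643.75 159.03  -2.77   3.05] 0.279
yellow top [ 505.11 -405.14    3.12] 0.191
yellow side [ 503.77 -410.35    3.13] 0.298
yellow both [ 504.89 -410.29    3.12] 0.501
yellow zfree [ 505.08 -411.92    3.11   -5.34] 0.494
green top [4.6196e+02 1.0323e+02 2.0000e-02] 0.12
green side [ 4.6001e+02  9.8300e+01 -4.0000e-02] 0.302
green both [460.92 102.95  -0.  ] 0.433
green zfree [ 4.6085e+02  1.0359e+02  1.0000e-02 -5.9000e+00] 0.198
tray red top [537.95 379.89   0.84] 0.109 a0 0.835
tray red side [536.07 375.5    0.83] 0.055 a0 0.835
tray red both [536.43 376.43   0.83] 0.181 a0 0.835
tray red zfree [536.38 378.07   0.83   5.34] 0.151
tray yellow top [465.02 -76.15  -2.95] 0.023 a0 -2.946
tray yellow side [463.34 -74.08  -2.96] 0.186 a0 -2.946
tray yellow both [464.65 -76.21  -2.95] 0.214 a0 -2.946
tray yellow zfree [464.93 -75.91  -2.95   6.17] 0.206
tray green top [ 653.1  -128.74    1.72] 0.033 a0 1.728
tray green side [ 648.5  -126.16    1.67] 0.338 a0 1.728
tray green both [ 652.07 -128.67    1.73] 0.396 a0 1.728
tray green zfree [ 651.6  -128.34    1.73    3.85] 0.388
tray blue top [ 382.79 -277.81   -3.05] 0.029 a0 -3.034
tray blue side [ 382.47 -275.81   -3.08] 0.219 a0 -3.034
tray blue both [ 382.71 -277.77   -3.05] 0.251 a0 -3.034
tray blue zfree [ 383.25 -276.51   -3.05    5.5 ] 0.243
```

```bash
cat > nav.py <<'E'
import sys
from h import *
from scipy.spatial.transform import Rotation as Ro
from rig import bot
def nav(x,y,z,jaw=None):
    """world TCP target (mm), jaw axis angle (rad, mod pi) -> tool shift total and turn"""
    o=bot.observe();r,p,w=o["tcp_rot"]
    R=Ro.from_euler("xyz",[r,p,w]).as_matrix()
    d=R.T@(np.array([x,y,z])-o["ee_pos"])
    j=np.arctan2(R[1,2],R[0,2])
    print("t",round(o["time_s"],2),"pos",o["ee_pos"].round(1),"jaw",round(j,3),"q",o["joint_pos"].round(2),"toolx",R[:,0].round(3),"open",round(o["opening"],1),"F",o["contact_force"].round(1))
    print("shift tool xyz",d.round(1))
    if jaw is not None:
        e=(jaw-j+np.pi/2)%np.pi-np.pi/2   # world ccw
        print("turn about tool x: %.1f deg  (or %.1f)"%(-np.degrees(e),-np.degrees(e-np.sign(e)*np.pi)))
        th=-e;Q=Ro.from_rotvec([th,0,0]).as_matrix().T
        print("shift if turned first",(Q@d).round(1))
    return
if __name__=="__main__": nav(*map(float,sys.argv[1:]))
E
python3 - <<'E'
from h import *
s=pickle.load(open("wrist0.pkl","rb"));K,R,t=cam(s)
print("wrist C",(-R.T@t).ravel(),"optical axis",R[2],"right",R[0])
print(onplane(s,[[320,100],[320,235],[320,0]],0))
E
# padlock red: grasp point at -18 mm along -0.55
python3 - <<'E'
import numpy as np
for c,(x,y,a) in dict(red=(365.3,294.3,-.54),blue=(644.5,159.3,-2.76),yellow=(505,-408,3.12),green=(461.5,103,0)).items():
    print(c,(x-18*np.cos(a)).round(1),(y-18*np.sin(a)).round(1),"jaw",round(a+np.pi/2,3))
E
python3 nav.py 349.9 303.6 150 1.03
```

```text
wrist C [259.55879439 573.22930418 383.55056049] optical axis [-0.25359224  0.07962928 -0.96402809] right [-0.3031238  -0.95295063  0.0010239 ]
[[273.71780218 568.798216     0.        ]
 [159.4297445  605.19432824   0.        ]
 [347.22415541 545.38942302   0.        ]]
red 349.9 303.6 jaw 1.031
blue 661.2 166.0 jaw -1.189
yellow 523.0 -408.4 jaw 4.691
green 443.5 103.0 jaw 1.571
t 0.15 pos [188.6 595.4 235.7] jaw -1.878 q [ 1.52  0.39  0.01 -0.   -1.19 -0.26] toolx [-0.    -0.002 -1.   ] open 86.9 F [0.2 0.3 0.6]
shift tool xyz [ 86.1 241.9 229.3]
turn about tool x: 13.4 deg  (or -166.6)
shift if turned first [ 86.1 288.5 167. ]
```

```bash
python3 -m creep '[[[60,10,25,28,6.7],[60,15,41,34,6.7],[60,15,41,34,0],[60,15,41,34,0],[60,15,41,34,0]]]'; python3 nav.py 349.9 303.6 150 1.03
cat > w.py <<'E'
import sys
from h import *
from rig import viewer
s=viewer.snapshot(sys.argv[1]);pickle.dump(s,open(sys.argv[2]+".pkl","wb"));cv2.imwrite(f"pics/{sys.argv[2]}.png",s["pixels"][:,:,::-1])
E
python3 w.py wrist w1
```

```text
time_s: 0.57
ee_pos: [261.8, 409.9, 180.6]
tcp_rot: [0.146, 1.57, -1.966]
contact_force: [0.5, 0.2, -0.2]
opening: 68.0
t 0.57 pos [261.8 409.9 180.6] jaw -2.111 q [ 1.34  0.2  -0.41 -0.   -0.96 -0.31] toolx [-0. -0. -1.] open 68.0 F [ 0.5  0.2 -0.2]
shift tool xyz [ 30.6 130.2  45.8]
turn about tool x: 0.0 deg  (or -180.0)
shift if turned first [ 30.6 130.2  45.8]
```

View pics/w1.png

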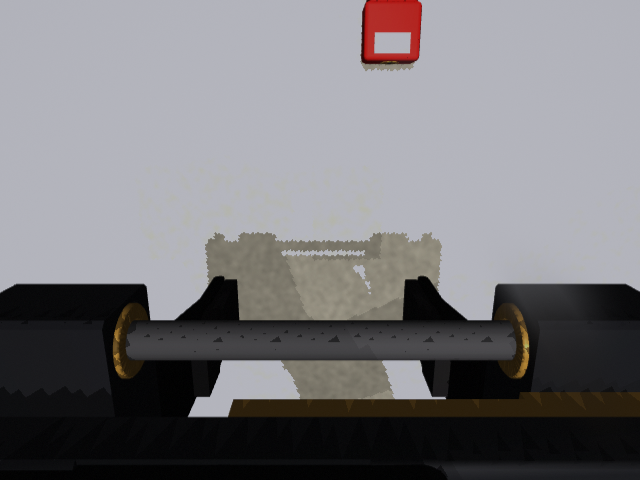

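The red body is at (392,32) in the wrist image, square to the tool, about 70 px right of centre. I'll move closer.

```bash
python3 -m creep '[[[70,0,20,25,0],[70,0,25,21,0],[70,0,15,0,0],[70,0,0,0,0]]]'; python3 nav.py 349.9 303.6 150 1.03;python3 w.py wrist w2
cat > wfit.py <<'E'
import sys
from fit import *
# wfit.py snapname colour u v  -> padlock pose by box fit, single view; wfit.py name colour u v x0 y0 a0
n,c,u,v,x,y,a=sys.argv[1],sys.argv[2],*map(float,sys.argv[3:8])
zb=float(sys.argv[8]) if len(sys.argv)>8 else 0
s=pickle.load(open(n+".pkl","rb"));h=hullof(masks(s)[c],(u,v),3)
r=cv2.boundingRect(h);print("mask bbox",r)
X,f=fit([(s,h)],[x,y,a],(-38,7,-19,19),(zb,zb+20))
print("pose",X.round(2),"cost",round(f,3),"grasp",(X[0]-18*np.cos(X[2])).round(1),(X[1]-18*np.sin(X[2])).round(1),"jaw",round(X[2]+np.pi/2,3))
d=s["depth"][int(v)-4:int(v)+5,int(u)-4:int(u)+5];d=d[d>0]
if len(d): print("depth z",unproj(s,[[u,v]],np.median(d)).round(1))
E
```

```text
time_s: 0.95
ee_pos: [290.2, 339.6, 181.5]
tcp_rot: [0.462, 1.57, -1.652]
contact_force: [-0.2, 0.5, -0.0]
opening: 63.0
t 0.95 pos [290.2 339.6 181.5] jaw -2.114 q [ 1.23  0.13 -0.49  0.   -0.95 -0.2 ] toolx [-0. -0. -1.] open 63.0 F [-0.2  0.5 -0. ]
shift tool xyz [31.5 69.7 -0. ]
turn about tool x: -0.1 deg  (or 179.9)
shift if turned first [31.5 69.7  0.1]
```

View pics/w2.png

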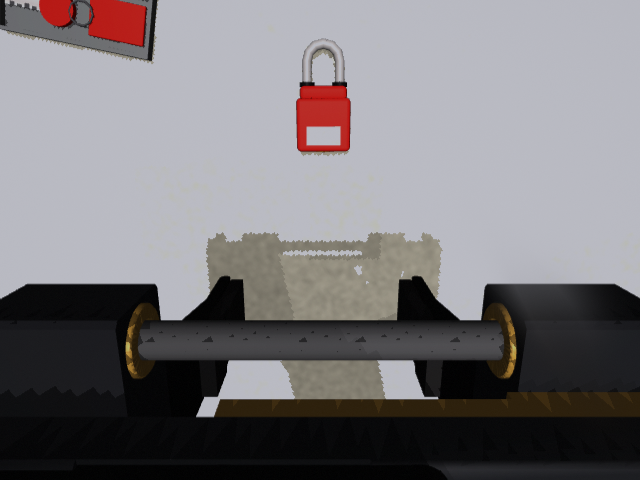

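The red padlock is at (323,118) with its shackle up at (323,60), centred between the fingers. The corner of the red tray shows at top left.

```bash
python3 wfit.py w2 red 323 118 365 294 -0.54; python3 wfit.py w1 red 392 32 365 294 -0.54;  python3 - <<'E'
from h import *
# two-view triangulation of label centre / bottom corners (read from pictures) w1,w2
a=pickle.load(open("w1.pkl","rb"));b=pickle.load(open("w2.pkl","rb"))
for p,q in (((392.5,42.5),(323,136)),):
    Pa=np.hstack(cam(a)[1:]);Pb=np.hstack(cam(b)[1:])
    X=cv2.triangulatePoints(cam(a)[0]@Pa,cam(b)[0]@Pb,np.array(p,float),np.array(q,float));print((X[:3]/X[3]).ravel())
E
```

```text
mask bbox (296, 84, 54, 68)
pose [366.16 292.65  -0.54] cost 0.05 grasp 350.8 302.0 jaw 1.027
depth z [[353.2 300.4  19.7]]
mask bbox (360, -1, 62, 65)
pose [359.15 297.24  -0.54] cost 0.187 grasp 343.7 306.5 jaw 1.029
depth z [[348.5 303.4  19.9]]
[342.63077808 306.64802925  21.76058413]
```

```bash
python3 nav.py 350.8 302 23 1.027; python3 -m creep '[[[70,20,20,0,0],[70,30,30,0,0],[70,35,15,0,0],[70,30,5,0,0],[70,0,0,0,0]]]'; python3 nav.py 350.8 302 23 1.027
```

```text
t 1.0 pos [289.9 341.  181.6] jaw -2.114 q [ 1.23  0.13 -0.49  0.   -0.95 -0.2 ] toolx [ 0.     0.001 -1.   ] open 63.1 F [-0.2 -0.   0.4]
shift tool xyz [158.5  72.3   2. ]
turn about tool x: 0.0 deg  (or -180.0)
shift if turned first [158.5  72.3   1.9]
time_s: 1.42
ee_pos: [347.2, 302.6, 61.7]
tcp_rot: [-0.046, 1.558, -2.161]
contact_force: [-0.2, -0.3, 0.2]
opening: 62.9
t 1.42 pos [347.2 302.6  61.7] jaw -2.114 q [ 1.07  0.34 -0.6  -0.   -0.65 -0.04] toolx [-0.007 -0.01  -1.   ] open 62.9 F [-0.2 -0.3  0.2]
shift tool xyz [38.7  3.5 -1.8]
turn about tool x: 0.0 deg  (or -180.0)
shift if turned first [38.7  3.5 -1.8]
```

```bash
python3 -m creep '[[[70,14,2,-1,0],[70,14,1,0,0],[70,10,0,0,0],[70,0,0,0,0]]]'; python3 nav.py 350.8 302 23 1.027; python3 -m creep '[[[255,0,0,0,0],[255,0,0,0,0],[255,0,0,0,0],[255,0,0,0,0],[255,0,0,0,0]]]' 20;python3 nav.py 350.8 302 23 1.027
```

```text
time_s: 1.75
ee_pos: [351.4, 306.0, 28.5]
tcp_rot: [0.034, 1.569, -2.076]
contact_force: [-0.6, 0.1, 0.3]
opening: 63.4
t 1.75 pos [351.4 306.   28.5] jaw -2.11 q [ 1.07  0.4  -0.63 -0.   -0.55 -0.04] toolx [-0.001 -0.002 -1.   ] open 63.4 F [-0.6  0.1  0.3]
shift tool xyz [5.5 1.5 3.7]
turn about tool x: 0.2 deg  (or -179.8)
shift if turned first [5.5 1.5 3.7]
time_s: 2.17
ee_pos: [351.9, 305.2, 29.5]
tcp_rot: [-2.937, 1.571, 1.235]
contact_force: [-0.9, 0.3, 1.5]
opening: 37.7
t 2.17 pos [351.9 305.2  29.5] jaw -2.111 q [ 1.06  0.4  -0.63 -0.   -0.55 -0.03] toolx [ 0.  0. -1.] open 37.7 F [-0.9  0.3  1.5]
shift tool xyz [6.5 0.7 3.3]
turn about tool x: 0.2 deg  (or -179.8)
shift if turned first [6.5 0.7 3.3]
```

Gripped (37.7 mm), but about 6 mm too high. I'll reopen, lower and regrip.

```bash
python3 -m creep '[[[90,0,0,0,0],[90,0,0,0,0],[90,4,0,0,0],[90,3,0,0,0],[90,0,0,0,0]]]'; python3 -m creep '[[[255,0,0,0,0],[255,0,0,0,0],[255,0,0,0,0],[255,0,0,0,0]]]' 20;python3 nav.py 350.8 302 23 1.027
```

```text
time_s: 2.58
ee_pos: [351.8, 304.8, 21.1]
tcp_rot: [-0.041, 1.569, -2.153]
contact_force: [0.3, -0.0, -0.1]
opening: 55.3
time_s: 2.92
ee_pos: [352.0, 305.3, 22.0]
tcp_rot: [3.009, 1.571, 0.897]
contact_force: [0.4, -0.2, 0.3]
opening: 38.0
t 2.92 pos [352.  305.3  22. ] jaw -2.111 q [ 1.06  0.41 -0.63  0.   -0.53 -0.03] toolx [ 0.  0. -1.] open 38.0 F [ 0.4 -0.2  0.3]
shift tool xyz [-1.   0.6  3.5]
turn about tool x: 0.2 deg  (or -179.8)
shift if turned first [-1.   0.6  3.5]
```

```bash
python3 -m creep '[[[255,-20,0,0,0],[255,-40,0,0,0],[255,-40,0,0,0],[255,-25,0,0,-7],[255,0,0,0,-7]]]'; python3 -m creep '[[[255,0,0,0,-7],[255,0,0,0,-7],[255,0,0,0,-7],[255,0,0,0,-7],[255,0,0,0,-7]]]'; python3 -m creep '[[[255,0,0,0,-7],[255,0,0,0,-7],[255,0,0,0,-7],[255,0,0,0,-7],[255,0,0,0,-2]]]';python3 nav.py 470 305 150 -0.736
```

```text
time_s: 3.33
ee_pos: [354.2, 308.2, 152.8]
tcp_rot: [2.805, 1.558, 0.945]
contact_force: [0.2, 0.0, -1.2]
opening: 37.9
time_s: 3.75
ee_pos: [351.7, 304.9, 146.7]
tcp_rot: [-1.308, 1.57, -2.559]
contact_force: [0.0, 0.6, -1.3]
opening: 37.8
time_s: 4.17
ee_pos: [351.7, 304.9, 146.7]
tcp_rot: [-1.742, 1.57, -2.47]
contact_force: [-0.4, -0.6, -0.2]
opening: 37.6
t 4.17 pos [351.7 304.9 146.7] jaw -0.728 q [ 1.06  0.21 -0.5  -0.   -0.86  1.35] toolx [-0.001 -0.    -1.   ] open 37.6 F [-0.4 -0.6 -0.2]
shift tool xyz [-3.4 78.8 88.2]
turn about tool x: 0.5 deg  (or -179.5)
shift if turned first [-3.4 79.5 87.6]
```

```bash
python3 -m creep '[[[255,0,20,22,0],[255,-3,25,28,0.5],[255,0,20,22,0],[255,0,14,16,0],[255,0,0,0,0]]]';python3 -m creep '[[[255,0,0,0,0]]]'; python3 nav.py 524 365 120 -0.736; python3 w.py wrist w3
```

```text
time_s: 4.58
ee_pos: [473.6, 304.7, 149.3]
tcp_rot: [0.906, 1.57, 0.161]
contact_force: [-1.0, -0.4, -0.9]
opening: 37.9
time_s: 4.67
ee_pos: [470.5, 304.0, 148.9]
tcp_rot: [-1.789, 1.569, -2.533]
contact_force: [-0.5, -0.9, -1.9]
opening: 38.1
t 4.67 pos [470.5 304.  148.9] jaw -0.743 q [ 0.86  0.36 -0.27 -0.   -0.94  1.54] toolx [-0.002 -0.001 -1.   ] open 38.1 F [-0.5 -0.9 -1.9]
shift tool xyz [28.8 81.2 -1.9]
turn about tool x: -0.4 deg  (or 179.6)
shift if turned first [28.8 81.2 -1.3]
```

View pics/w3.png

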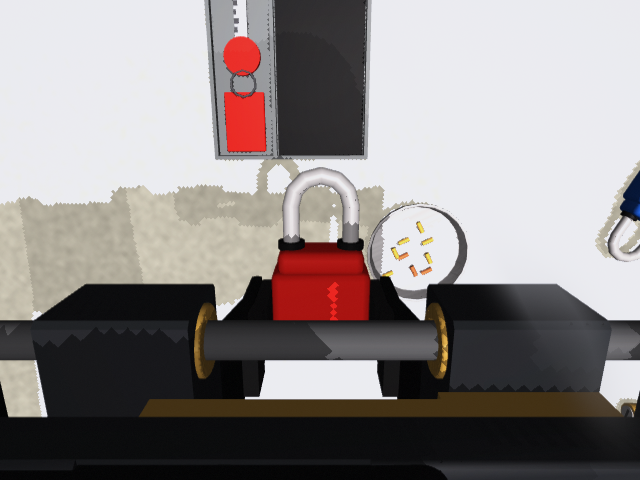

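The red padlock is held straight, with its shackle at (320,200). The red bay is straight ahead: its near floor corners are at about (277,156) and (365,157), and the key is on the left.

```bash
cat > bay.py <<'E'
import sys,json
from h import *
# bay.py snap '[[u,v],[u,v]]' sign : two near-end floor corners (tool +y away) ; prints pts, width, centre guess
s=pickle.load(open(sys.argv[1]+".pkl","rb"));uv=json.loads(sys.argv[2]);P=onplane(s,uv,3);print(P.round(1))
w=P[1]-P[0];print("width",np.hypot(*w[:2]).round(1))
n=np.array([w[1],-w[0]])/np.hypot(*w[:2]);K,R,t=cam(s);up=-R[1][:2]
if n@up<0:n=-n
c=P.mean(0)[:2]+49.5*n;a=np.arctan2(n[1],n[0]);print("centre",c.round(1),"axis",a.round(3),"tcp for shackle forward",(c-18*n).round(1),"jaw",round(a-np.pi/2,3))
E
python3 bay.py w3 '[[277,156],[365.5,157]]'
python3 - <<'E'
from h import *
s=pickle.load(open("w3.pkl","rb"));im=s["pixels"][:,:,::-1]
cv2.imwrite("pics/w3c.png",cv2.resize(im[0:180,190:390],None,fx=3.3,fy=3.3,interpolation=cv2.INTER_CUBIC))
for p in [[320,80],[320,130],[246,130]]:
    print(p,unproj(s,[p],s["depth"][p[1],p[0]]).round(1))
E
```

```text
[[482.5 358.9   3. ]
 [526.3 317.6   3. ]]
width 60.1
centre [538.4 374.3] axis 0.815 tcp for shackle forward [526.  361.2] jaw -0.756
[320, 80] [[537.  374.8   3.5]]
[320, 130] [[515.7 351.7   3.6]]
[246, 130] [[479.8 384.9   6.4]]
```

View pics/w3c.png

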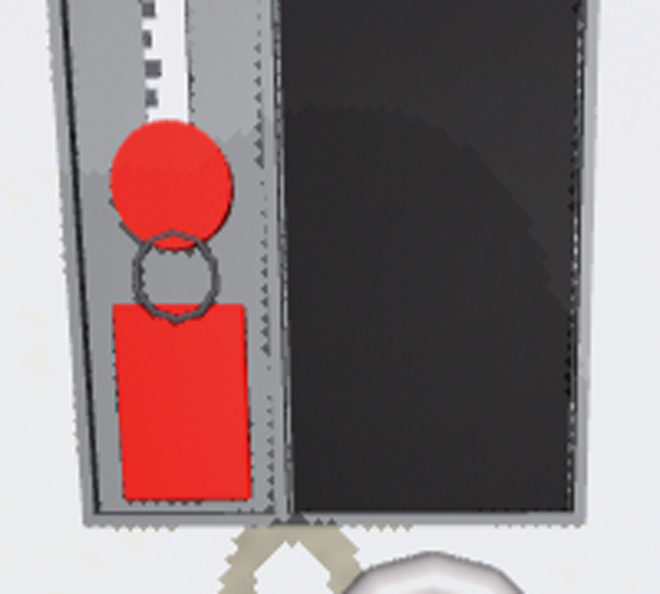

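```bash
python3 nav.py 526 362 60 -0.745; python3 -m creep '[[[255,10,20,0,0],[255,20,25,0,0],[255,30,20,0,0],[255,28,14,-3,0],[255,0,0,0,0]]]';python3 -m creep '[[[255,0,0,0,0],[255,0,0,0,0]]]'; python3 nav.py 526 362 25 -0.745; python3 w.py wrist w4
```

```text
t 4.72 pos [469.6 304.  149.1] jaw -0.742 q [ 0.86  0.35 -0.28 -0.   -0.94  1.54] toolx [-0.002 -0.001 -1.   ] open 38.0 F [-0.3 -0.6 -0.9]
shift tool xyz [88.9 81.   2.3]
turn about tool x: 0.1 deg  (or -179.9)
shift if turned first [88.9 81.   2.1]
time_s: 5.13
ee_pos: [518.4, 364.3, 55.3]
tcp_rot: [-1.679, 1.56, -2.42]
contact_force: [-0.8, -1.7, -1.8]
opening: 37.8
time_s: 5.3
ee_pos: [520.8, 365.1, 63.0]
tcp_rot: [0.959, 1.57, 0.218]
contact_force: [-0.2, -0.5, -0.9]
opening: 38.2
t 5.3 pos [520.8 365.1  63. ] jaw -0.74 q [ 0.87  0.56 -0.17  0.   -0.84  1.54] toolx [ 0.001  0.    -1.   ] open 38.2 F [-0.2 -0.5 -0.9]
shift tool xyz [38.   1.2  5.9]
turn about tool x: 0.3 deg  (or -179.7)
shift if turned first [38.   1.3  5.9]
```

View pics/w4.png

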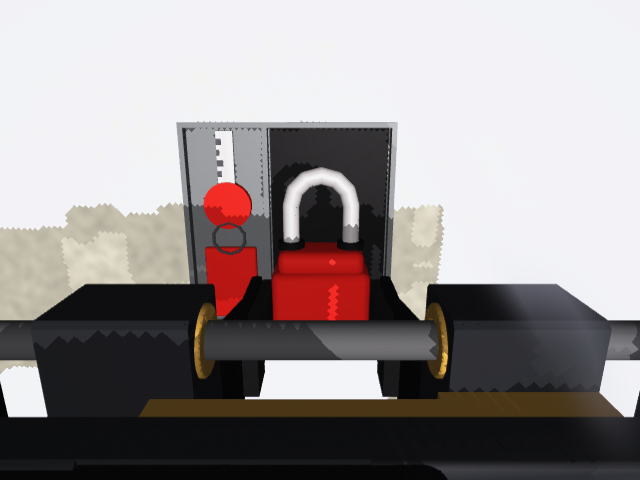

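The padlock is over the red bay. The far floor corners are at (270,128) and (390,128), so the bay centreline is about 10 px (5 mm) right of the shackle. That agrees with the computed +5.9 mm.

```bash
python3 bay.py w4 '[[271,129],[390,129]]' | head -4; python3 -m creep '[[[255,8,1,3,0],[255,12,0,3,0],[255,10,0,0,0],[255,6,0,0,0],[255,0,0,0,0]]]';python3 -m creep '[[[255,0,0,0,0],[255,0,0,0,0]]]'; python3 nav.py 526 362 25 -0.745
```

```text
[[550.8 430.6   3. ]
 [592.3 392.6   3. ]]
width 56.3
centre [605.  448.1] axis 0.83 tcp for shackle forward [592.8 434.9] jaw -0.741
time_s: 5.77
ee_pos: [526.2, 360.9, 24.8]
tcp_rot: [-1.486, 1.569, -2.227]
contact_force: [0.5, -0.0, -1.3]
opening: 37.5
time_s: 5.93
ee_pos: [526.4, 361.5, 25.5]
tcp_rot: [-1.598, 1.57, -2.34]
contact_force: [0.6, -0.1, -0.9]
opening: 37.9
t 5.93 pos [526.4 361.5  25.5] jaw -0.742 q [ 0.85  0.62 -0.19 -0.   -0.77  1.55] toolx [-0. -0. -1.] open 37.9 F [ 0.6 -0.1 -0.9]
shift tool xyz [ 0.5  0.1 -0.6]
turn about tool x: 0.2 deg  (or -179.8)
shift if turned first [ 0.5  0.1 -0.6]
```

```bash
python3 -m creep '[[[255,0.7,0,0,0],[255,0,0,0,0],[110,0,0,0,0],[110,0,0,0,0],[110,0,0,0,0]]]';python3 -m creep '[[[90,-8,0,0,0],[90,-20,0,0,0],[90,-35,-10,0,0],[90,-35,-30,0,0],[90,-10,-35,0,0]]]'; python3 nav.py 661 166 150 -1.189; python3 w.py wrist w5
```

```text
time_s: 6.35
ee_pos: [526.7, 361.8, 25.5]
tcp_rot: [1.457, 1.57, 0.715]
contact_force: [0.5, 0.0, 0.4]
opening: 47.2
time_s: 6.77
ee_pos: [480.9, 311.2, 135.3]
tcp_rot: [1.403, 1.559, 0.663]
contact_force: [0.7, -0.0, 1.0]
opening: 55.7
t 6.77 pos [480.9 311.2 135.3] jaw -0.74 q [ 0.86  0.38 -0.27  0.   -0.9   1.54] toolx [ 0.009  0.007 -1.   ] open 55.7 F [ 0.7 -0.   1. ]
shift tool xyz [-14.   14.3 231. ]
turn about tool x: 25.8 deg  (or -154.2)
shift if turned first [-14.  113.2 201.9]
```

View pics/w5.png

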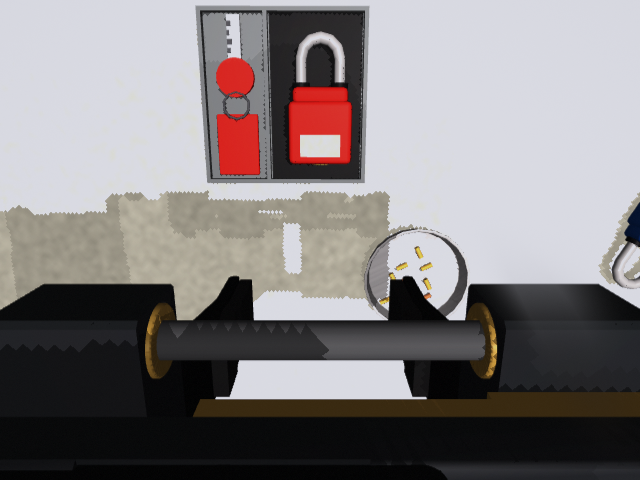

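Red sits in its bay, its body at (320,125) inside walls spanning cols 268–367 and rows 8–182. The blue padlock is next.

```bash
python3 -m creep '[[[70,-10,0,0,6.5],[70,0,0,20,6.5],[70,0,0,41,6.5],[70,0,0,41,6.3],[70,0,15,41,0]]]';python3 -m creep '[[[70,0,15,35,0],[70,0,5,20,0],[70,0,0,0,0],[70,0,0,0,0]]]'; python3 nav.py 661 166 150 -1.189; python3 w.py wrist w6
```

```text
time_s: 7.23
ee_pos: [560.6, 190.9, 140.7]
tcp_rot: [-2.424, 1.57, 2.665]
contact_force: [0.6, 1.0, 0.3]
opening: 62.7
time_s: 7.57
ee_pos: [600.5, 147.5, 139.8]
tcp_rot: [-2.217, 1.571, 2.872]
contact_force: [0.1, 0.5, -0.6]
opening: 62.6
t 7.57 pos [600.5 147.5 139.8] jaw -1.194 q [ 0.5   0.45 -0.14 -0.   -0.98  1.45] toolx [-0.  0. -1.] open 62.6 F [ 0.1  0.5 -0.6]
shift tool xyz [-10.2  63.1   5. ]
turn about tool x: -0.3 deg  (or 179.7)
shift if turned first [-10.2  63.    5.4]
```

View pics/w6.png

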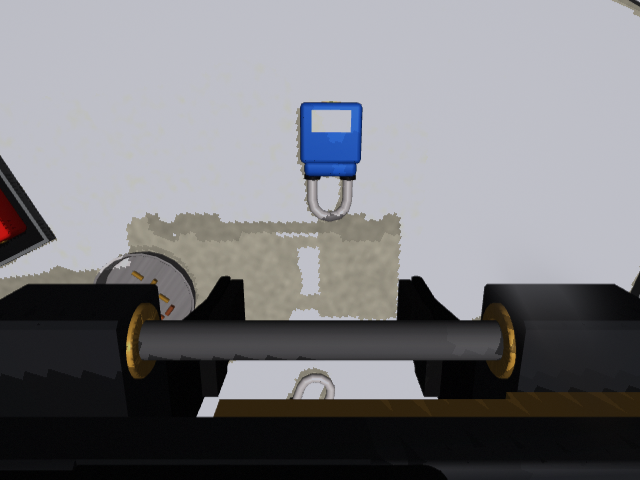

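Blue body is at (331,138), shackle toward the tool at (330,205), aligned with the jaws.

```bash
python3 wfit.py w6 blue 331 150 644 159 -2.76
python3 - <<'E'
from h import *
# height cross-check: label centre wrist (331,121) vs side view; label in top (258.5,169.5)
a=pickle.load(open("w6.pkl","rb"));b=pickle.load(open("top0.pkl","rb"))
P=[cam(s)[0]@np.hstack(cam(s)[1:]) for s in(a,b)]
X=cv2.triangulatePoints(P[0],P[1],np.array([331.,121]),np.array([256.8,169.2]));print((X[:3]/X[3]).ravel())
E
```

```text
mask bbox (299, 102, 63, 74)
pose [644.89 157.7   -2.77] cost 0.061 grasp 661.6 164.3 jaw -1.195
depth z [[654.3 161.   19.7]]
[670.07951706 167.73562658  18.89012384]
```

```bash
python3 nav.py 661.6 164.3 22 -1.195; python3 -m creep '[[[70,10,20,2,0],[70,30,25,2,0],[70,30,17,3,0],[70,25,0,0,0],[70,0,0,0,0]]]'; python3 -m creep '[[[70,0,0,0,0],[70,0,0,0,0]]]';python3 nav.py 661.6 164.3 22 -1.195
```

```text
t 7.62 pos [600.  148.3 139.9] jaw -1.193 q [ 0.5   0.45 -0.14 -0.   -0.98  1.45] toolx [-0.  0. -1.] open 63.1 F [-0.3 -0.   0.5]
shift tool xyz [117.9  63.2   8. ]
turn about tool x: 0.1 deg  (or -179.9)
shift if turned first [117.9  63.2   7.8]
time_s: 8.03
ee_pos: [656.1, 165.2, 38.4]
tcp_rot: [-1.619, 1.559, -2.81]
contact_force: [-1.2, -0.5, -1.4]
opening: 63.0
time_s: 8.2
ee_pos: [660.7, 166.3, 46.8]
tcp_rot: [1.387, 1.568, 0.197]
contact_force: [0.5, 0.1, 0.9]
opening: 63.0
t 8.2 pos [660.7 166.3  46.8] jaw -1.19 q [ 0.48  0.65 -0.06  0.   -0.87  1.47] toolx [ 0.002  0.    -1.   ] open 63.0 F [0.5 0.1 0.9]
shift tool xyz [24.8  0.1  2.2]
turn about tool x: 0.3 deg  (or -179.7)
shift if turned first [24.8  0.1  2.2]
```

```bash
python3 -m creep '[[[70,10,0,2,0],[70,10,0,0,0],[70,5,0,0,0],[70,0,0,0,0],[70,0,0,0,0]]]'; python3 nav.py 661.6 164.3 22 -1.195;python3 -m creep '[[[255,0,0,0,0],[255,0,0,0,0],[255,0,0,0,0],[255,0,0,0,0],[255,0,0,0,0]]]' 20; python3 nav.py 661.6 164.3 22 -1.195
```

```text
time_s: 8.62
ee_pos: [660.8, 163.0, 19.5]
tcp_rot: [-1.363, 1.57, -2.555]
contact_force: [0.5, 0.5, 0.3]
opening: 63.1
t 8.62 pos [660.8 163.   19.5] jaw -1.192 q [ 0.48  0.68 -0.08  0.   -0.82  1.47] toolx [-0.001 -0.    -1.   ] open 63.1 F [0.5 0.5 0.3]
shift tool xyz [-2.5  1.2 -0.9]
turn about tool x: 0.2 deg  (or -179.8)
shift if turned first [-2.5  1.2 -0.9]
time_s: 9.03
ee_pos: [661.2, 163.4, 20.1]
tcp_rot: [1.838, 1.57, 0.647]
contact_force: [0.6, 0.2, 1.2]
opening: 37.3
t 9.03 pos [661.2 163.4  20.1] jaw -1.192 q [ 0.48  0.68 -0.08 -0.   -0.82  1.47] toolx [ 0.  0. -1.] open 37.3 F [0.6 0.2 1.2]
shift tool xyz [-1.9  0.7 -0.7]
turn about tool x: 0.2 deg  (or -179.8)
shift if turned first [-1.9  0.7 -0.7]
```

Tip is 6 mm up, which leaves only 1 mm over the 8 mm tray walls. I'll regrip 3 mm higher.

```bash
python3 -m creep '[[[110,0,0,0,0],[110,0,0,0,0],[110,-3,0,0,0],[255,0,0,0,0],[255,0,0,0,0]]]'; python3 -m creep '[[[255,0,0,0,0],[255,0,0,0,0],[255,0,0,0,0]]]'; python3 nav.py 661.6 164.3 22 -1.195;python3 -m creep '[[[255,-20,0,0,0],[255,-40,0,0,0],[255,-40,0,0,0],[255,-25,0,0,0],[255,0,0,0,0]]]'; python3 nav.py 365 -277 150 -1.48
```

```text
time_s: 9.45
ee_pos: [661.3, 163.3, 23.2]
tcp_rot: [1.562, 1.57, 0.371]
contact_force: [-0.7, -0.7, 0.7]
opening: 42.0
time_s: 9.7
ee_pos: [661.1, 163.3, 23.0]
tcp_rot: [1.382, 1.571, 0.191]
contact_force: [-1.3, -0.2, 0.6]
opening: 37.9
t 9.7 pos [661.1 163.3  23. ] jaw -1.192 q [ 0.48  0.67 -0.07  0.   -0.82  1.47] toolx [ 0.  0. -1.] open 37.9 F [-1.3 -0.2  0.6]
shift tool xyz [ 1.   0.8 -0.8]
turn about tool x: 0.2 deg  (or -179.8)
shift if turned first [ 1.   0.8 -0.8]
time_s: 10.12
ee_pos: [664.7, 164.4, 155.6]
tcp_rot: [1.511, 1.557, 0.32]
contact_force: [1.3, -0.3, 0.6]
opening: 37.6
t 10.12 pos [664.7 164.4 155.6] jaw -1.191 q [ 0.48  0.54  0.05  0.   -1.07  1.47] toolx [ 0.013  0.004 -1.   ] open 37.6 F [ 1.3 -0.3  0.6]
shift tool xyz [-2.000e-01 -4.421e+02  2.987e+02]
turn about tool x: 16.6 deg  (or -163.4)
shift if turned first [-2.000e-01 -3.385e+02  4.124e+02]
```

```bash
python3 -m creep '[[[255,0,0,0,5.6],[255,0,-10,10,5.5],[255,0,-20,20,5.5],[255,0,-28,30,0],[255,0,-28,30,0]]]'; python3 -m creep '[[[255,0,-28,30,0],[255,0,-28,30,0],[255,0,-28,30,0],[255,0,-28,30,0],[255,0,-28,30,0]]]';  python3 -m creep '[[[255,0,-28,30,0],[255,0,-28,30,0],[255,0,-28,30,0],[255,0,-20,20,0],[255,0,-10,10,0]]]'; python3 nav.py 305 -285 150 -1.48
```

```text
time_s: 10.53
ee_pos: [586.4, 62.1, 146.3]
tcp_rot: [-1.484, 1.569, -2.965]
contact_force: [-0.0, -0.3, -0.8]
opening: 37.8
time_s: 10.95
ee_pos: [459.6, -100.4, 147.2]
tcp_rot: [-1.788, 1.57, 3.014]
contact_force: [1.5, -0.9, -0.9]
opening: 37.3
time_s: 11.37
ee_pos: [355.6, -230.2, 147.2]
tcp_rot: [-2.061, 1.568, 2.738]
contact_force: [0.1, 0.1, -0.6]
opening: 37.9
t 11.37 pos [ 355.6 -230.2  147.2] jaw -1.485 q [-0.19  0.14 -0.59 -0.   -0.85  1.85] toolx [-0.002  0.001 -1.   ] open 37.9 F [ 0.1  0.1 -0.6]
shift tool xyz [ -2.8 -55.2  50.2]
turn about tool x: -0.3 deg  (or 179.7)
shift if turned first [ -2.8 -55.4  49.9]
```

```bash
python3 -m creep '[[[255,0,-20,20,0],[255,-3,-25,22,0],[255,0,-10,8,0],[255,0,0,0,0],[255,0,0,0,0]]]'; python3 nav.py 401 -276 60 -1.48; python3 w.py wrist w7
```

```text
time_s: 11.78
ee_pos: [307.9, -283.7, 150.4]
tcp_rot: [-2.441, 1.57, 2.359]
contact_force: [0.8, 0.4, -0.9]
opening: 38.0
t 11.78 pos [ 307.9 -283.7  150.4] jaw -1.483 q [-0.35  0.12 -0.6  -0.   -0.85  2.01] toolx [-0.  0. -1.] open 38.0 F [ 0.8  0.4 -0.9]
shift tool xyz [90.4 93.4  0.5]
turn about tool x: -0.2 deg  (or 179.8)
shift if turned first [90.4 93.4  0.8]
```

View pics/w7.png

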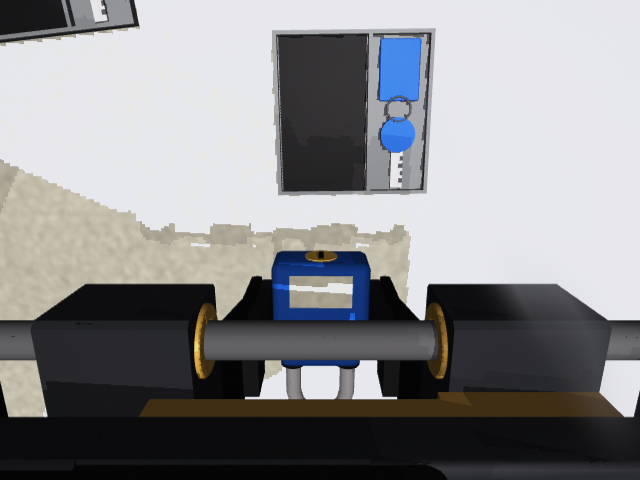

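The blue tray is in view with its bay floor corners at about (278,36), (367,36), (366,188) and (283,190). The padlock is held straight.

Run:
```python
from h import *
s=pickle.load(open("w7.pkl","rb"));P=onplane(s,[[278,36],[367,36],[366,188],[283,190]],3);print(P.round(1),P.mean(0).round(1))
print("len",np.linalg.norm(P[0]-P[3]),np.linalg.norm(P[1]-P[2]),"w",np.linalg.norm(P[0]-P[1]),np.linalg.norm(P[2]-P[3]))
d=P[0]+P[1]-P[2]-P[3];a=np.arctan2(d[1],d[0]);print("axis",a,"tcp shackle back",(P.mean(0)[:2]+18*np.array([np.cos(a),np.sin(a)])).round(1),"jaw",a-np.pi/2)
print(unproj(s,[[325,110]],s["depth"][110,325]))
```

```text
[[ 429.7 -246.2    3. ]
 [ 434.5 -302.5    3. ]
 [ 337.8 -313.     3. ]
 [ 331.4 -255.5    3. ]] [ 383.4 -279.3    3. ]
len 98.66914984795775 97.25927520379116 w 56.58231630693619 57.844805930076944
axis 0.1015778072151241 tcp shackle back [ 401.3 -277.5] jaw -1.4692185195797725
[[ 387.30509526 -279.97091841    1.63643715]]
```

```bash
python3 nav.py 401 -277.5 60 -1.473; python3 -m creep '[[[255,10,20,0,0],[255,25,30,0,-0.5],[255,30,25,0,0],[255,25,17,1,0],[255,0,0,0,0]]]';python3 -m creep '[[[255,0,0,0,0],[255,0,0,0,0]]]'; python3 nav.py 401 -277.5 26 -1.473
```

```text
t 11.83 pos [ 308.6 -283.4  150.5] jaw -1.482 q [-0.35  0.12 -0.6  -0.   -0.85  2.01] toolx [-0.  0. -1.] open 37.7 F [-0.8  1.  -1.4]
shift tool xyz [90.5 92.6  2.3]
turn about tool x: -0.5 deg  (or 179.5)
shift if turned first [90.5 92.6  3.2]
time_s: 12.25
ee_pos: [401.7, -274.1, 56.0]
tcp_rot: [-1.987, 1.563, 2.826]
contact_force: [-0.7, 0.1, -1.3]
opening: 38.0
time_s: 12.42
ee_pos: [400.6, -275.4, 61.0]
tcp_rot: [-1.708, 1.57, 3.104]
contact_force: [0.7, -0.3, -0.4]
opening: 37.7
t 12.42 pos [ 400.6 -275.4   61. ] jaw -1.471 q [-0.27  0.37 -0.55  0.   -0.66  1.94] toolx [-0.  0. -1.] open 37.7 F [ 0.7 -0.3 -0.4]
shift tool xyz [35.   0.2  2.1]
turn about tool x: 0.1 deg  (or -179.9)
shift if turned first [35.   0.3  2.1]
```

```bash
python3 -m creep '[[[255,8,0,2,0],[255,12,0,0,0],[255,10,0,0,0],[255,5,0,0,0],[255,0,0,0,0]]]';python3 -m creep '[[[255,0,0,0,0],[255,0,0,0,0]]]'; python3 nav.py 401 -277.5 26 -1.473; python3 w.py wrist w8
```

```text
time_s: 12.83
ee_pos: [400.2, -278.1, 26.2]
tcp_rot: [1.015, 1.57, -0.458]
contact_force: [-0.4, 0.0, -0.8]
opening: 37.9
time_s: 13.0
ee_pos: [400.8, -278.2, 26.6]
tcp_rot: [1.174, 1.569, -0.299]
contact_force: [0.3, -0.5, -1.4]
opening: 37.6
t 13.0 pos [ 400.8 -278.2   26.6] jaw -1.473 q [-0.27  0.43 -0.58  0.   -0.57  1.94] toolx [ 0.002 -0.001 -1.   ] open 37.6 F [ 0.3 -0.5 -1.4]
shift tool xyz [ 0.6  0.2 -0.7]
turn about tool x: 0.0 deg  (or -180.0)
shift if turned first [ 0.6  0.2 -0.7]
```

View pics/w8.png

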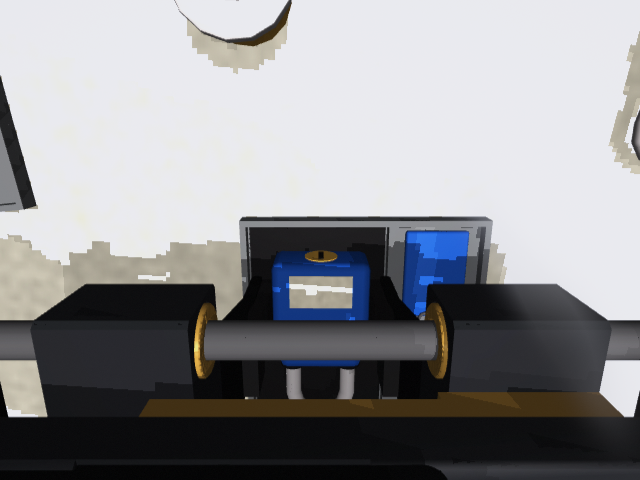

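Blue body sits inside its bay, between floor cols 250 and 385. I'll lower and release.

```bash
python3 -m creep '[[[255,1,0,0,0],[255,0,0,0,0],[110,0,0,0,0],[110,0,0,0,0],[110,0,0,0,0]]]';python3 -m creep '[[[90,-8,0,0,0],[90,-20,0,0,0],[90,-35,0,0,0],[90,-35,0,0,0],[90,-20,0,0,0]]]'; python3 nav.py 523 -408 150 -1.59
```

```text
time_s: 13.47
ee_pos: [400.6, -278.0, 24.8]
tcp_rot: [1.364, 1.571, -0.108]
contact_force: [-0.2, 0.2, 0.3]
opening: 47.3
time_s: 13.88
ee_pos: [401.9, -278.7, 146.9]
tcp_rot: [1.022, 1.565, -0.45]
contact_force: [0.4, -0.8, 1.3]
opening: 56.2
t 13.88 pos [ 401.9 -278.7  146.9] jaw -1.472 q [-0.27  0.24 -0.45  0.   -0.87  1.94] toolx [ 0.005 -0.002 -1.   ] open 56.2 F [ 0.4 -0.8  1.3]
shift tool xyz [ -2.1 107.7 140.7]
turn about tool x: 6.8 deg  (or -173.2)
shift if turned first [ -2.1 123.5 127. ]
```

```bash
python3 -m creep '[[[70,0,-5,20,6.7],[70,0,10,30,0],[70,0,18,35,0],[70,0,18,25,0],[70,0,10,12,0]]]';python3 -m creep '[[[70,0,0,0,0],[70,0,0,0,0]]]'; python3 nav.py 523 -408 150 -1.59; python3 w.py wrist w9
```

```text
time_s: 14.3
ee_pos: [453.0, -404.4, 143.4]
tcp_rot: [0.776, 1.568, -0.816]
contact_force: [0.2, 0.0, 0.9]
opening: 62.5
time_s: 14.47
ee_pos: [451.2, -401.6, 142.4]
tcp_rot: [-2.273, 1.57, 2.42]
contact_force: [-1.1, 0.0, 0.0]
opening: 63.0
t 14.47 pos [ 451.2 -401.6  142.4] jaw -1.591 q [-0.46  0.43 -0.17 -0.   -0.97  2.01] toolx [-0.001  0.001 -1.   ] open 63.0 F [-1.1  0.   0. ]
shift tool xyz [-7.6 71.9  5. ]
turn about tool x: -0.0 deg  (or 180.0)
shift if turned first [-7.6 71.9  5. ]
```

View pics/w9.png

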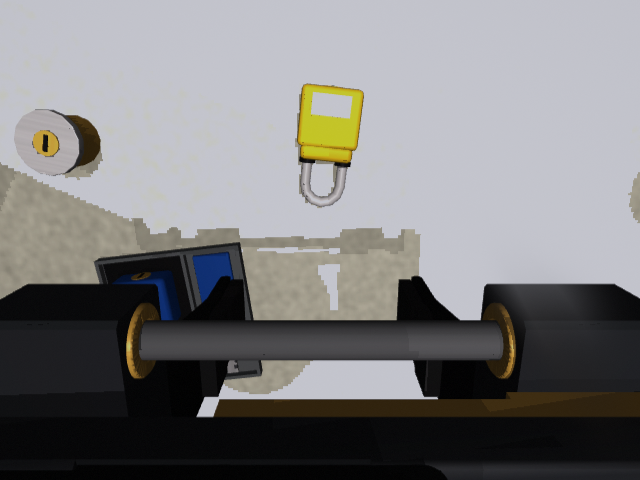

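The yellow padlock body is at (330,122) with its shackle at (322,190), turned a few degrees from the jaws. The blue tray is at lower left with the blue padlock in it.

```bash
python3 wfit.py w9 yellow 330 130 505 -408 3.05
python3 - <<'E'
from h import *
a=pickle.load(open("w9.pkl","rb"));b=pickle.load(open("top0.pkl","rb"))
P=[cam(s)[0]@np.hstack(cam(s)[1:]) for s in(a,b)]
X=cv2.triangulatePoints(P[0],P[1],np.array([332.,104.5]),np.array([519.2,233.0]));print((X[:3]/X[3]).ravel())
E
python3 nav.py 523 -408 22 -1.59
```

```text
mask bbox (297, 84, 67, 78)
pose [ 506.34 -406.08    3.01] cost 0.062 grasp 524.2 -408.4 jaw 4.582
depth z [[ 518.2 -408.8   19.6]]
[ 532.16888792 -410.42588933   15.03712795]
t 14.52 pos [ 450.9 -400.9  142.6] jaw -1.59 q [-0.46  0.43 -0.17 -0.   -0.97  2.01] toolx [-0.001  0.001 -1.   ] open 63.3 F [0.4 0.2 0.2]
shift tool xyz [120.5  72.4   5.8]
turn about tool x: -0.0 deg  (or 180.0)
shift if turned first [120.5  72.4   5.8]
```

```bash
python3 nav.py 524.2 -408.4 22 -1.70; python3 -m creep '[[[70,10,15,-2,6.3],[70,25,25,0,0],[70,30,22,0,0],[70,25,12,0,0],[70,0,0,0,0]]]';python3 -m creep '[[[70,0,0,0,0],[70,0,0,0,0]]]'; python3 nav.py 524.2 -408.4 23 -1.70
```

```text
t 14.52 pos [ 450.9 -400.9  142.6] jaw -1.59 q [-0.46  0.43 -0.17 -0.   -0.97  2.01] toolx [-0.001  0.001 -1.   ] open 63.3 F [0.4 0.2 0.2]
shift tool xyz [120.5  73.6   6.2]
turn about tool x: 6.3 deg  (or -173.7)
shift if turned first [120.5  73.8  -1.9]
time_s: 14.93
ee_pos: [523.5, -404.2, 47.1]
tcp_rot: [-1.999, 1.561, 2.586]
contact_force: [-0.4, 0.1, -0.0]
opening: 62.9
time_s: 15.1
ee_pos: [525.0, -407.0, 54.4]
tcp_rot: [0.899, 1.57, -0.799]
contact_force: [-0.5, 0.2, 0.0]
opening: 62.8
t 15.1 pos [ 525.  -407.    54.4] jaw -1.699 q [-0.42  0.61 -0.1   0.   -0.86  1.86] toolx [ 0.001 -0.001 -1.   ] open 62.8 F [-0.5  0.2  0. ]
shift tool xyz [31.4 -0.6  1.5]
turn about tool x: 0.1 deg  (or -179.9)
shift if turned first [31.4 -0.6  1.5]
```

```bash
python3 -m creep '[[[90,10,0,1,0],[90,10,0,0,0],[90,10,0,0,0],[90,0,0,0,0],[90,0,0,0,0]]]'; python3 nav.py 524.2 -408.4 23 -1.70
```

```text
time_s: 15.52
ee_pos: [524.1, -408.1, 21.9]
tcp_rot: [-1.871, 1.569, 2.712]
contact_force: [0.2, -0.3, -0.2]
opening: 56.7
t 15.52 pos [ 524.1 -408.1   21.9] jaw -1.7 q [-0.42  0.65 -0.12 -0.   -0.8   1.86] toolx [-0.002  0.001 -1.   ] open 56.7 F [ 0.2 -0.3 -0.2]
shift tool xyz [-1.1  0.1  0.3]
turn about tool x: 0.0 deg  (or -180.0)
shift if turned first [-1.1  0.1  0.3]
```

```bash
python3 -m creep '[[[255,-0.7,0,0,0],[255,0,0,0,0],[255,0,0,0,0],[255,0,0,0,0],[255,0,0,0,0]]]' 20; python3 nav.py 524.2 -408.4 23 -1.70|head -1; python3 -m creep '[[[255,-20,0,0,0],[255,-40,0,0,0],[255,-40,0,0,0],[255,-25,0,0,-6],[255,0,0,0,-6.4]]]';python3 -m creep '[[[255,0,0,0,-6]]]'; python3 nav.py 392 -90 150 -1.38
```

```text
time_s: 15.93
ee_pos: [525.3, -408.4, 24.0]
tcp_rot: [1.15, 1.57, -0.549]
contact_force: [-0.8, 0.5, 1.1]
opening: 37.9
t 15.93 pos [ 525.3 -408.4   24. ] jaw -1.7 q [-0.42  0.65 -0.12  0.   -0.8   1.86] toolx [ 0.001 -0.    -1.   ] open 37.9 F [-0.8  0.5  1.1]
time_s: 16.35
ee_pos: [528.2, -410.4, 156.4]
tcp_rot: [0.904, 1.557, -0.573]
contact_force: [0.4, -1.2, -1.5]
opening: 38.0
time_s: 16.43
ee_pos: [526.0, -408.5, 151.3]
tcp_rot: [1.003, 1.566, -0.37]
contact_force: [0.2, -0.2, -3.1]
opening: 37.7
t 16.43 pos [ 526.  -408.5  151.3] jaw -1.373 q [-0.42  0.52 -0.   -0.   -1.05  2.19] toolx [ 0.005 -0.002 -1.   ] open 37.7 F [ 0.2 -0.2 -3.1]
shift tool xyz [ 1.000e-01 -6.880e+01 -3.387e+02]
turn about tool x: 0.4 deg  (or -179.6)
shift if turned first [ 1.000e-01 -7.110e+01 -3.382e+02]
```

```bash
python3 -m creep '[[[255,0,-4,-20,0],[255,0,-8,-38,0],[255,0,-8,-40,0],[255,0,-8,-40,0],[255,0,-8,-40,0]]]';python3 -m creep '[[[255,0,-8,-40,0],[255,0,-8,-40,0],[255,0,-8,-38,0],[255,0,-7,-30,0],[255,0,-4,-13,0]]]';python3 -m creep '[[[255,0,0,0,0],[255,0,0,0,0]]]'; python3 nav.py 392 -90 150 -1.38; python3 w.py wrist w10
```

```text
time_s: 16.85
ee_pos: [454.3, -239.0, 148.1]
tcp_rot: [-2.442, 1.57, 2.461]
contact_force: [1.2, 0.3, -1.7]
opening: 37.8
time_s: 17.27
ee_pos: [388.2, -86.9, 148.5]
tcp_rot: [-2.738, 1.57, 2.169]
contact_force: [0.1, -0.6, -0.9]
opening: 37.6
time_s: 17.43
ee_pos: [390.5, -88.6, 148.9]
tcp_rot: [1.51, 1.57, 0.134]
contact_force: [0.3, -0.1, -0.9]
opening: 37.8
t 17.43 pos [390.5 -88.6 148.9] jaw -1.376 q [ 0.19  0.09 -0.64  0.   -0.84  1.58] toolx [ 0.001  0.    -1.   ] open 37.8 F [ 0.3 -0.1 -0.9]
shift tool xyz [-1.1  1.2  1.7]
turn about tool x: 0.2 deg  (or -179.8)
shift if turned first [-1.1  1.2  1.7]
```

View pics/w10.png

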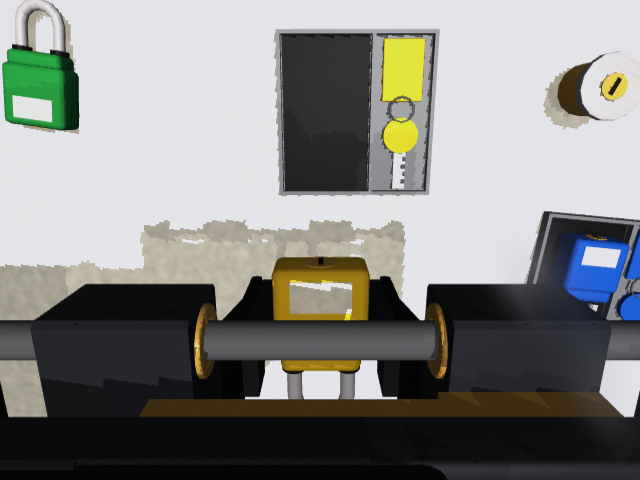

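Yellow padlock is held straight. The yellow bay floor corners are at about (282,35), (371,35), (369,189) and (284,190). The green padlock (41,80) and the blue padlock in its bay (596,270) also show.

```bash
cat > bay4.py <<'E'
import sys,json
from h import *
s=pickle.load(open(sys.argv[1]+".pkl","rb"));P=onplane(s,json.loads(sys.argv[2]),3);print(P.round(1).tolist(),P.mean(0).round(1))
print("len",np.linalg.norm(P[0]-P[3]),np.linalg.norm(P[1]-P[2]),"w",np.linalg.norm(P[0]-P[1]),np.linalg.norm(P[2]-P[3]))
d=P[0]+P[1]-P[2]-P[3];a=np.arctan2(d[1],d[0]);n=18*np.array([np.cos(a),np.sin(a)]);c=P.mean(0)[:2]
print("axis",a.round(3),"tcp shackle back",(c+n).round(1),"fwd",(c-n).round(1),"jaw",(a-np.pi/2).round(3))
E
python3 bay4.py w10 '[[282,35],[371,35],[369,189],[284,190]]'; python3 nav.py 482.7 -73.5 60 -1.38;python3 wfit.py w10 green 41 80 461 103 0; python3 wfit.py w10 blue 590 280 383 -277 -3.05 3
```

```text
[[508.6, -41.1, 3.0], [519.4, -96.3, 3.0], [423.5, -116.8, 3.0], [411.5, -59.1, 3.0]] [465.8 -78.3   3. ]
len 98.76678028557718 98.0634737520769 w 56.289455703672125 58.94182346254201
axis 0.197 tcp shackle back [483.4 -74.8] fwd [448.1 -81.8] jaw -1.374
t 17.48 pos [390.9 -89.1 148.8] jaw -1.378 q [ 0.19  0.09 -0.64  0.   -0.84  1.58] toolx [ 0.001  0.    -1.   ] open 37.6 F [ 0.4 -0.8 -0.7]
shift tool xyz [88.9 92.9  2.3]
turn about tool x: 0.1 deg  (or -179.9)
shift if turned first [88.9 93.   2.1]
mask bbox (1, 47, 77, 83)
pose [4.6195e+02 1.0252e+02 5.0000e-02] cost 0.137 grasp 444.0 101.6 jaw 1.624
depth z [[452.7  97.4  20. ]]
mask bbox (559, 232, 71, 72)
pose [ 385.28 -278.19   -3.13] cost 0.181 grasp 403.3 -278.0 jaw -1.563
depth z [[ 394.1 -276.5   22.7]]
```

```bash
python3 -m creep '[[[255,10,20,0,0],[255,25,30,0,0],[255,30,25,2,0],[255,25,18,1,0],[255,0,0,0,0]]]';python3 -m creep '[[[255,0,0,0,0],[255,0,0,0,0]]]'; python3 nav.py 483.5 -74.5 27 -1.375
```

```text
time_s: 17.9
ee_pos: [483.6, -75.3, 52.9]
tcp_rot: [-1.586, 1.563, -2.966]
contact_force: [-0.9, -0.5, -1.3]
opening: 38.0
time_s: 18.07
ee_pos: [482.3, -75.2, 58.3]
tcp_rot: [-1.473, 1.57, -2.853]
contact_force: [0.7, 0.2, -1.4]
opening: 37.7
t 18.07 pos [482.3 -75.2  58.3] jaw -1.38 q [ 0.18  0.37 -0.55  0.   -0.65  1.58] toolx [-0.001 -0.    -1.   ] open 37.7 F [ 0.7  0.2 -1.4]
shift tool xyz [31.3  1.4 -0.4]
turn about tool x: -0.3 deg  (or 179.7)
shift if turned first [31.3  1.4 -0.4]
```

```bash
python3 -m creep '[[[255,8,1,0,0],[255,12,0,0,0],[255,8,0,0,0],[255,3,0,0,0],[255,0,0,0,0]]]';python3 -m creep '[[[255,0,0,0,0],[255,0,0,0,0]]]'; python3 nav.py 483.5 -74.5 27 -1.375; python3 w.py wrist w11
```

```text
time_s: 18.48
ee_pos: [482.8, -74.2, 27.5]
tcp_rot: [-1.6, 1.57, -2.979]
contact_force: [-0.5, -0.1, -0.6]
opening: 37.9
time_s: 18.65
ee_pos: [483.8, -74.0, 28.2]
tcp_rot: [1.48, 1.569, 0.102]
contact_force: [-0.4, 0.3, -0.7]
opening: 37.8
t 18.65 pos [483.8 -74.   28.2] jaw -1.378 q [ 0.18  0.43 -0.57  0.   -0.57  1.58] toolx [ 0.001  0.    -1.   ] open 37.8 F [-0.4  0.3 -0.7]
shift tool xyz [ 1.2 -0.4  0.5]
turn about tool x: -0.2 deg  (or 179.8)
shift if turned first [ 1.2 -0.4  0.5]
```

View pics/w11.png

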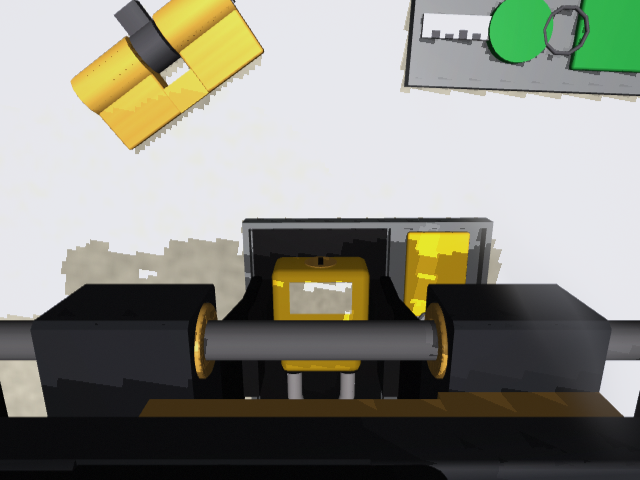

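The yellow body lies inside its bay, between cols 252 and 388. The cylinder at (165,70) is clear of the gripper. I'll release and go to green.

```bash
python3 -m creep '[[[255,1.3,0,0,0],[255,0,0,0,0],[110,0,0,0,0],[110,0,0,0,0],[110,0,0,0,0]]]';python3 -m creep '[[[90,-8,0,0,0],[90,-20,0,0,0],[90,-35,0,0,0],[90,-35,0,0,0],[90,-20,0,0,0]]]'; python3 nav.py 372 104 150 -1.55
```

```text
time_s: 19.12
ee_pos: [483.4, -74.0, 26.3]
tcp_rot: [1.68, 1.571, 0.301]
contact_force: [0.2, 1.0, 0.4]
opening: 47.1
time_s: 19.53
ee_pos: [484.9, -74.1, 148.4]
tcp_rot: [1.373, 1.565, -0.005]
contact_force: [1.2, 0.3, 0.1]
opening: 56.1
t 19.53 pos [484.9 -74.1 148.4] jaw -1.378 q [ 0.18  0.24 -0.45  0.   -0.88  1.58] toolx [ 0.006 -0.    -1.   ] open 56.1 F [1.2 0.3 0.1]
shift tool xyz [  -2.2  -76.6 -196.4]
turn about tool x: 9.9 deg  (or -170.1)
shift if turned first [  -2.2 -109.2 -180.4]
```

```bash
python3 -m creep '[[[70,0,-10,-15,5],[70,0,-20,-33,5],[70,0,-20,-33,0],[70,0,-20,-33,0],[70,0,-20,-33,0]]]';python3 -m creep '[[[70,0,-15,-25,0],[70,0,-5,-10,0],[70,0,0,0,0],[70,0,0,0,0]]]'; python3 nav.py 444 102.5 150 -1.55; python3 w.py wrist w12
```

```text
time_s: 19.95
ee_pos: [384.5, 68.2, 144.9]
tcp_rot: [2.078, 1.57, 0.524]
contact_force: [1.0, 0.2, 0.3]
opening: 62.8
time_s: 20.28
ee_pos: [364.8, 102.5, 144.8]
tcp_rot: [2.175, 1.57, 0.624]
contact_force: [-0.6, 0.2, 0.8]
opening: 63.1
t 20.28 pos [364.8 102.5 144.8] jaw -1.551 q [ 0.71  0.06 -0.69  0.   -0.82  0.88] toolx [ 0.001  0.001 -1.   ] open 63.1 F [-0.6  0.2  0.8]
shift tool xyz [-5.2 79.2  1.6]
turn about tool x: -0.1 deg  (or 179.9)
shift if turned first [-5.2 79.2  1.6]
```

View pics/w12.png

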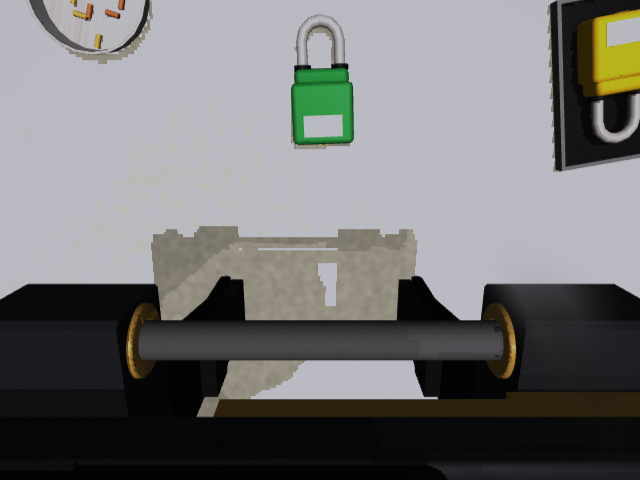

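Green body is at (322,107), shackle up at (321,42). Yellow is in its bay at right (615,70).

```bash
python3 wfit.py w12 green 322 100 461 103 0;  python3 nav.py 444 103 22 -1.55
python3 - <<'E'
from h import *
a=pickle.load(open("w12.pkl","rb"));b=pickle.load(open("w10.pkl","rb"))
P=[cam(s)[0]@np.hstack(cam(s)[1:]) for s in(a,b)]
X=cv2.triangulatePoints(P[0],P[1],np.array([323.,126]),np.array([33.,108.5]));print((X[:3]/X[3]).ravel())
E
```

```text
mask bbox (290, 67, 63, 78)
pose [4.6117e+02 1.0399e+02 5.0000e-02] cost 0.054 grasp 443.2 103.1 jaw 1.619
depth z [[449.8 103.1  19.9]]
t 20.33 pos [365.1 102.  144.6] jaw -1.552 q [ 0.71  0.06 -0.69  0.   -0.82  0.88] toolx [ 0.001  0.    -1.   ] open 63.2 F [-0.   0.3 -0.4]
shift tool xyz [122.7  78.9   0.5]
turn about tool x: -0.1 deg  (or 179.9)
shift if turned first [122.7  78.9   0.7]
[434.61623046 102.22393993  19.56545908]
```

```bash
python3 nav.py 443.2 103.1 22 -1.523|tail -1; python3 -m creep '[[[70,10,20,0,-1.7],[70,25,25,0,0],[70,30,22,0,0],[70,25,10,1,0],[70,0,0,0,0]]]';python3 -m creep '[[[70,0,0,0,0],[70,0,0,0,0]]]'; python3 nav.py 443.2 103.1 23 -1.523
```

```text
shift if turned first [122.7  78.    2.7]
time_s: 20.75
ee_pos: [441.7, 101.6, 49.7]
tcp_rot: [-1.066, 1.561, -2.593]
contact_force: [0.0, -0.6, 0.3]
opening: 63.2
time_s: 20.92
ee_pos: [442.1, 103.4, 54.8]
tcp_rot: [0.82, 1.571, -0.705]
contact_force: [0.1, 0.5, 0.6]
opening: 63.5
t 20.92 pos [442.1 103.4  54.8] jaw -1.525 q [ 0.59  0.33 -0.63  0.   -0.6   1.03] toolx [ 0. -0. -1.] open 63.5 F [0.1 0.5 0.6]
shift tool xyz [31.8  1.1  0.4]
turn about tool x: -0.1 deg  (or 179.9)
shift if turned first [31.8  1.1  0.4]
```

```bash
python3 -m creep '[[[90,10,1,0,0],[90,12,0,0,0],[90,8,0,0,0],[90,0,0,0,0],[90,0,0,0,0]]]'; python3 nav.py 443.2 103.1 23 -1.523
```

```text
time_s: 21.33
ee_pos: [443.0, 104.3, 25.1]
tcp_rot: [2.004, 1.57, 0.481]
contact_force: [0.4, 0.4, 0.4]
opening: 56.5
t 21.33 pos [443.  104.3  25.1] jaw -1.523 q [ 0.59  0.39 -0.66  0.   -0.52  1.03] toolx [ 0.001  0.001 -1.   ] open 56.5 F [0.4 0.4 0.4]
shift tool xyz [2.1 0.2 1.2]
turn about tool x: 0.0 deg  (or -180.0)
shift if turned first [2.1 0.2 1.2]
```

```bash
python3 -m creep '[[[90,1.5,0,1,0],[255,0,0,0,0],[255,0,0,0,0],[255,0,0,0,0],[255,0,0,0,0]]]' 20; python3 -m creep '[[[255,0,0,0,0]]]'; python3 nav.py 443 103 23 -1.52|head -1; python3 -m creep '[[[255,-20,0,0,0],[255,-40,0,0,0],[255,-40,0,0,0],[255,-25,0,0,7],[255,0,0,0,7]]]';python3 -m creep '[[[255,0,0,0,7],[255,0,0,0,7],[255,0,0,0,7],[255,0,0,0,7],[255,0,0,0,7]]]';python3 -m creep '[[[255,0,0,0,7],[255,0,0,0,7],[255,0,0,0,7],[255,0,0,0,7],[255,0,0,0,7]]]'; python3 nav.py 638 -30 150 -2.99
```

```text
time_s: 21.75
ee_pos: [443.1, 103.2, 23.0]
tcp_rot: [2.055, 1.57, 0.532]
contact_force: [0.1, 0.5, 1.8]
opening: 37.7
time_s: 21.83
ee_pos: [443.1, 103.2, 23.0]
tcp_rot: [1.918, 1.57, 0.395]
contact_force: [0.6, -0.3, 1.1]
opening: 38.1
t 21.83 pos [443.1 103.2  23. ] jaw -1.523 q [ 0.59  0.39 -0.66  0.   -0.52  1.03] toolx [ 0.  0. -1.] open 38.1 F [ 0.6 -0.3  1.1]
time_s: 22.25
ee_pos: [446.2, 104.8, 153.4]
tcp_rot: [2.244, 1.558, 0.472]
contact_force: [0.7, 1.5, -0.8]
opening: 37.9
time_s: 22.67
ee_pos: [442.4, 102.9, 147.3]
tcp_rot: [-0.522, 1.57, -2.907]
contact_force: [0.9, 0.3, -1.6]
opening: 38.0
time_s: 23.08
ee_pos: [442.4, 102.9, 147.3]
tcp_rot: [0.117, 1.57, -2.878]
contact_force: [-0.3, -0.4, -0.9]
opening: 37.7
t 23.08 pos [442.4 102.9 147.3] jaw -2.996 q [ 0.59  0.19 -0.52 -0.   -0.86 -0.44] toolx [-0.001 -0.    -1.   ] open 37.7 F [-0.3 -0.4 -0.9]
shift tool xyz [  -2.9  160.  -174.2]
turn about tool x: -0.3 deg  (or 179.7)
shift if turned first [  -2.9  161.  -173.2]
```

```bash
python3 -m creep '[[[255,0,15,-16,0],[255,0,27,-29,0],[255,0,28,-30,0],[255,0,28,-30,0],[255,0,28,-30,0]]]';python3 -m creep '[[[255,0,22,-25,0],[255,0,12,-13,0],[255,0,0,0,0],[255,0,0,0,0]]]'; python3 nav.py 650 -111 60 -2.99; python3 w.py wrist w13
```

```text
time_s: 23.5
ee_pos: [596.4, -2.1, 147.1]
tcp_rot: [-0.241, 1.57, 3.053]
contact_force: [0.0, 0.6, -1.6]
opening: 37.8
time_s: 23.83
ee_pos: [637.8, -29.5, 146.1]
tcp_rot: [-0.187, 1.568, 3.105]
contact_force: [-0.0, -0.1, -1.4]
opening: 37.8
t 23.83 pos [637.8 -29.5 146.1] jaw -2.991 q [ 0.21  0.48 -0.08 -0.   -1.02 -0.06] toolx [-0.003  0.    -1.   ] open 37.8 F [-0.  -0.1 -1.4]
shift tool xyz [86.1 82.4 -0.1]
turn about tool x: -0.1 deg  (or 179.9)
shift if turned first [86.1 82.4  0. ]
```

View pics/w13.png

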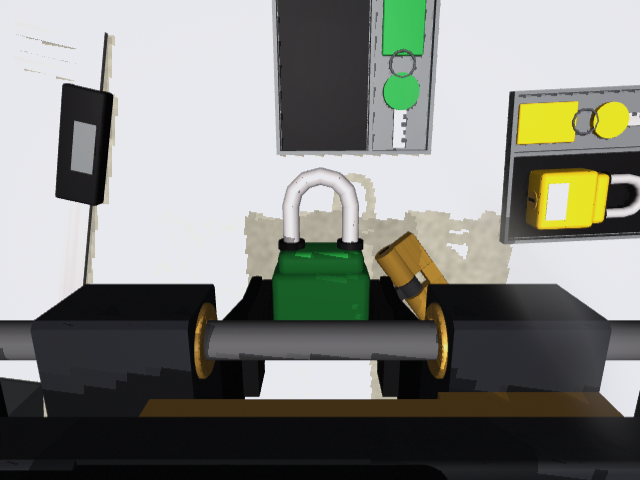

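The green bay's near floor corners are at about (281,151) and (369,150). The cylinder at (410,270) is below and to the right of the held padlock. The yellow padlock is in its bay at right.

```bash
python3 bay.py w13 '[[281,150.5],[369,150]]'; python3 bay4.py w13 '[[277,4],[372.5,4],[369,150],[281,150.5]]'
```

```text
[[673.1 -76.8   3. ]
 [614.8 -85.9   3. ]]
width 59.0
centre [ 651.6 -130.2] axis -1.416 tcp for shackle forward [ 648.8 -112.5] jaw -2.987
[[686.5, -164.3, 3.0], [628.5, -173.1, 3.0], [614.8, -85.9, 3.0], [673.1, -76.8, 3.0]] [ 650.7 -125.     3. ]
len 88.56678565836323 88.28148148521426 w 58.72854931825678 58.986633799237474
axis -1.417 tcp shackle back [ 653.5 -142.8] fwd [ 648.  -107.2] jaw -2.988
```

```bash
python3 nav.py 649.5 -112 60 -2.988|tail -1; python3 -m creep '[[[255,8,20,0,0],[255,23,28,0,0],[255,30,22,0,0],[255,25,13,0,0],[255,0,0,0,0]]]';python3 -m creep '[[[255,0,0,0,0],[255,0,0,0,0]]]'; python3 nav.py 649.5 -112 27 -2.988
```

```text
shift if turned first [86.4 84.   0.4]
time_s: 24.3
ee_pos: [645.6, -112.0, 55.7]
tcp_rot: [-0.22, 1.559, 3.07]
contact_force: [-1.8, -0.3, -3.2]
opening: 37.8
time_s: 24.47
ee_pos: [651.3, -109.8, 63.1]
tcp_rot: [2.822, 1.569, -0.166]
contact_force: [-0.5, 0.2, -1.2]
opening: 37.6
t 24.47 pos [ 651.3 -109.8   63.1] jaw -2.988 q [ 0.08  0.6  -0.1   0.   -0.87  0.08] toolx [ 0.002 -0.    -1.   ] open 37.6 F [-0.5  0.2 -1.2]
shift tool xyz [36.1  1.9  2.2]
turn about tool x: 0.0 deg  (or -180.0)
shift if turned first [36.1  1.9  2.2]
```

```bash
python3 -m creep '[[[255,8,1,1,0],[255,12,1,1,0],[255,10,0,0,0],[255,5,0,0,0],[255,0,0,0,0]]]';python3 -m creep '[[[255,0,0,0,0],[255,0,0,0,0]]]'; python3 nav.py 649.5 -112 26 -2.988; python3 w.py wrist w14
```

```text
time_s: 24.88
ee_pos: [648.6, -112.7, 26.0]
tcp_rot: [-0.013, 1.569, -3.001]
contact_force: [-1.1, -0.3, -0.3]
opening: 38.0
time_s: 25.05
ee_pos: [649.1, -113.0, 26.3]
tcp_rot: [-0.175, 1.57, 3.119]
contact_force: [0.2, 0.2, -1.5]
opening: 37.5
t 25.05 pos [ 649.1 -113.    26.3] jaw -2.989 q [ 0.07  0.64 -0.13 -0.   -0.8   0.08] toolx [-0.  0. -1.] open 37.5 F [ 0.2  0.2 -1.5]
shift tool xyz [ 0.3 -0.9 -0.6]
turn about tool x: -0.1 deg  (or 179.9)
shift if turned first [ 0.3 -0.9 -0.6]
```

View pics/w14.png

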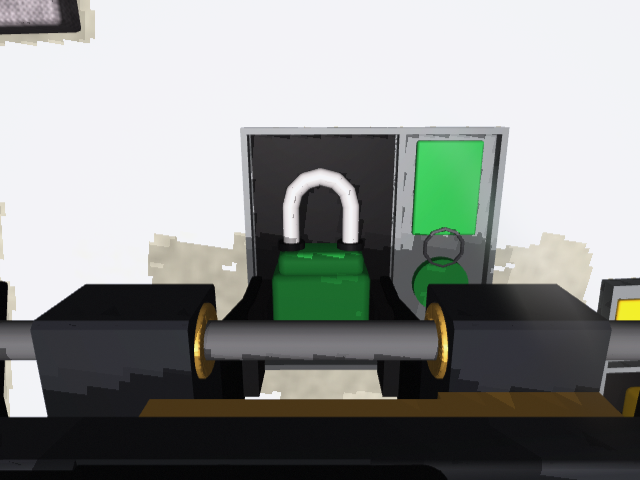

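The green padlock is centred in its bay (floor cols 252–395). I'll release, retreat and check.

```bash
python3 -m creep '[[[255,0.8,0,0,0],[255,0,0,0,0],[110,0,0,0,0],[110,0,0,0,0],[110,0,0,0,0]]]';python3 -m creep '[[[90,-8,0,0,0],[90,-20,0,0,0],[90,-35,0,0,0],[90,-40,0,0,0],[90,-40,0,0,0]]]'; python3 -m creep '[[[90,-25,-20,0,0],[90,0,-40,0,0],[90,0,-40,0,0],[90,0,-30,0,0],[90,0,0,0,0]]]';python3 w.py wrist w15; python3 nav.py 500 250 250
```

```text
time_s: 25.52
ee_pos: [649.4, -113.2, 26.3]
tcp_rot: [2.858, 1.57, -0.131]
contact_force: [1.3, 0.3, 0.1]
opening: 46.9
time_s: 25.93
ee_pos: [648.7, -113.2, 170.9]
tcp_rot: [0.258, 1.57, -2.731]
contact_force: [-0.0, 0.2, 0.2]
opening: 56.0
time_s: 26.35
ee_pos: [628.9, 20.1, 195.4]
tcp_rot: [-2.685, 1.568, 0.614]
contact_force: [0.4, -0.3, -0.3]
opening: 56.5
t 26.4 pos [629.2  18.  195.3] jaw -2.985 q [ 0.29  0.42 -0.04 -0.   -1.11 -0.13] toolx [ 0.002  0.    -1.   ] open 56.6 F [ 1.1  0.2 -0.5]
shift tool xyz [ -54.8 -249.3   91.4]
```

```bash
python3 w.py top top1; python3 w.py side side1
```

```text
(no output)
```

View pics/w15.png

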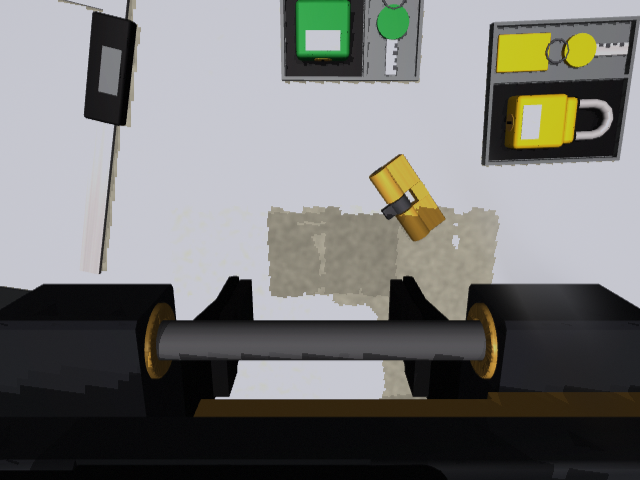

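View pics/side1.png

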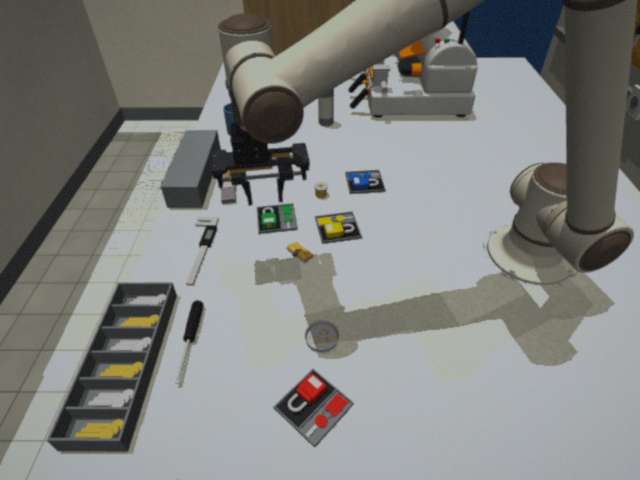

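View pics/top1.png

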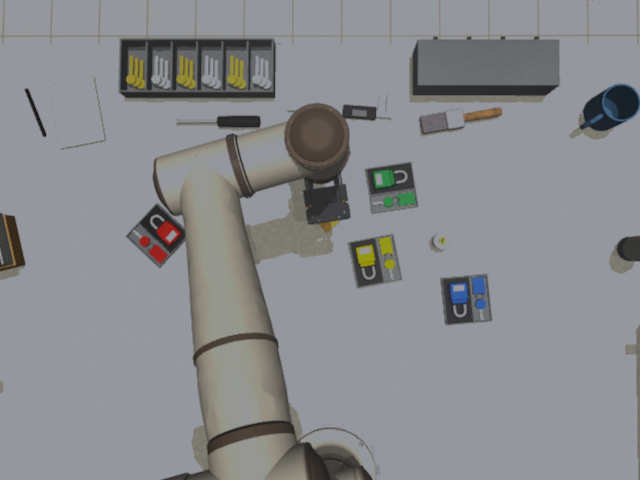

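All four padlocks lie in their matching bays: red (168,233), green (384,178), yellow (366,254), blue (459,291). The cylinder and dish look unmoved. Last, a numeric check of where they lie.

Run:
```python
from fit import *
T=pickle.load(open("top1.pkl","rb"));S=pickle.load(open("side1.pkl","rb"));S0=pickle.load(open("side0.pkl","rb"))
bays=dict(red=(538,376,.835,(168,233)),blue=(383.2,-278.6,-3.05,(459,291)),yellow=(465.5,-77.3,-2.95,(366,254)),green=(652,-129.5,1.725,(384,178)))
yaw=dict(red=.83,blue=-3.05,yellow=-2.95,green=-1.42)
m=masks(T)
for c,(x,y,a,uv) in bays.items():
    h=hullof(m[c],uv,3);p,f=fit([(T,h)],[x,y,yaw[c]],(-38,7,-19,19),(3,23))
    d=p[:2]-[x,y];C,Q=np.cos(a),np.sin(a);dd=T["depth"][uv[1],uv[0]]
    print(c,p.round(2),round(f,3),"along/across",(C*d[0]+Q*d[1]).round(1),(-Q*d[0]+C*d[1]).round(1),"z top",unproj(T,[uv],dd)[0,2].round(1))
for n,(u0,v0,u1,v1) in dict(cyl=(282,236,316,266),dish=(302,316,344,356)).items():
    g=[cv2.cvtColor(s["pixels"],cv2.COLOR_RGB2GRAY).astype(np.float32)[v0:v1,u0:u1] for s in (S0,S)]
    print(n,cv2.phaseCorrelate(g[0],g[1]))
```

```text
red [539.59 376.46   0.79] 0.065 along/across 1.4 -0.9 z top 24.2
blue [ 384.77 -278.38   -3.06] 0.11 along/across -1.6 -0.1 z top 24.5
yellow [465.36 -75.66  -2.98] 0.073 along/across -0.2 -1.6 z top 21.9
green [ 653.8  -128.41   -1.42] 0.053 along/across 0.8 -1.9 z top 20.3
cyl ((-0.015000773639457066, -0.40288687127688405), 0.6480809909326058)
dish ((0.05870327688956678, -0.27848744570983186), 0.6229043515523275)
```

All four are within 2 mm of their bay centres and at the right height. The cylinder and dish haven't moved, with shifts under half a pixel. The arm is clear, so I'm handing in.

```bash
python3 -m creep '[[[90,0,0,0,0],[90,0,0,0,0]]]'; python3 -c "
from rig import sign_off; print(sign_off())"
```

```text
time_s: 26.67
ee_pos: [629.5, 14.2, 194.0]
tcp_rot: [1.384, 1.571, -1.607]
contact_force: [0.3, -0.3, 0.2]
opening: 56.7
the job is handed in; nothing more can be done
None
```

All four padlocks are in the bays of the trays with the same-coloured key tags, and I handed the job in at about 27 s of the 106 s allowed. It gave no verdict.

- **Position:** in the last top view each padlock's centre was within about 2 mm of its bay centre, both along and across.
- **Height:** the padlock tops measured 20 to 24.5 mm above the bench, against an expected 23 mm. That spread is depth noise, and all four lie flat in the pictures.
- **Cylinder and dish:** in the side view neither had shifted by more than half a pixel. The arm hides both in the final top view, so this rests on the side view alone.
- **Regrips:** I regripped red after gripping about 6 mm too high. I regripped blue because the fingertips were too low to clear the tray walls.
- **Disagreements:** the first side-view fits of some trays and padlocks were up to 5 mm off the top view. One two-view height check on the yellow padlock gave 15 mm, while its depth reading gave 19.6 mm. I went by the close wrist-camera views, which matched the top view to about 2 mm, except about 4–6 mm across for the red bay.

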